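# Dry-fit a reducing pipe spool for brazing

### The job

Dry-fit the reducing pipe spool upright in the middle of the brazing turntable, building it from the bottom up one part at a time: the large flange lying on its face, then the wide pipe in its socket, the reducer over the pipe, the thin pipe in the top of the reducer, and last the small flange, hub down, over the thin pipe. Every joint must be fully home and the column upright and left standing free; set the parts down rather than letting them drop, and do not shift the half brick, the tin, the tee or the elbow.

Things in the scene. Friction and masses are not known exactly. Their poses are not given: they have to be found in the camera images.
- turntable_top (a point): Brazing turntable fixed to the bench: round plate 160 mm across with a pale refractory disc on it (152 mm across), on a dark iron foot. The point is the middle of the plate's top face, 50 mm above the bench; z is up. The plate can turn, stiffly, about this axis.
- big_flange_mid (a point): Large brass pipe flange, loose, lying on its flat face: disc 96 mm across and 10 mm thick with four bolt holes, and above it a round hub 54 mm across, up to 34 mm above the underside. Only the hub is narrow enough to grip. The hub is a socket open upwards: bore 47 mm, 16 mm deep, its shoulder 18 mm above the underside. The point is on the axis, half-way up (17 mm above the underside); z is the axis, up. About 0.55 kg.
- wide_pipe_mid (a point): Wide copper pipe offcut, loose, standing on end: 42 mm across, 76 mm tall, both ends the same, edges eased. The point is on the axis, half-way up (38 mm); z is the axis. About 0.13 kg.
- reducer_mid (a point): Copper reducer, loose, standing wide end down, 60 mm tall: lower part a cylinder 54 mm across up to 30 mm, a cone up to 42 mm, upper part a cylinder 40 mm across. The lower end is a socket open downwards, bore 47 mm, 14 mm deep; the upper end a socket open upwards, bore 33 mm, 14 mm deep. The point is on the axis, half-way up (30 mm); z is the axis, up. About 0.2 kg.
- thin_pipe_mid (a point): Thin copper pipe offcut, loose, standing on end: 28 mm across, 70 mm tall, both ends the same, edges eased. The point is on the axis, half-way up (35 mm); z is the axis. About 0.07 kg.
- small_flange_mid (a point): Small brass pipe flange, loose, standing hub down: a hub 40 mm across and 20 mm tall with a disc on top, 64 mm across and 10 mm thick (20 to 30 mm above the underside), four bolt holes and a bore showing in it. The hub is a socket open downwards: bore 33 mm, 14 mm deep. The point is on the axis, half-way up (15 mm); z is the axis, up. About 0.25 kg.
- half_brick: Half a firebrick, buff, stained, loose on the bench: 112 x 108 x 64 mm tall. Origin in the middle of its underside. Not part of the job.
- flux_tin: Round tin, white with a metal lid, loose: 69 mm across, 58 mm tall. Origin in the middle of its underside. Not part of the job.
- tee: Copper tee fitting lying flat, loose: straight run 84 mm long along its x, branch 42 mm along +y, 33 mm tall. Origin under the crossing of its axes. Not part of the job.
- elbow: Copper right-angle elbow lying flat, loose: the axes of its two legs cross at (-20, -20) mm from its origin, and from there the legs run 50 mm along its +x and its +y; 33 mm tall. Origin on its underside. Not part of the job.
Not all that is in view belongs to the job. What is shaped like the part that bears wide_pipe_mid but white is not meant.

How it is judged:
On the way, in this order (a step that is already met when the one before it is completed fails the run):
1. the large flange stands face down on the turntable, centred (horizontal distance between big_flange_mid and turntable_top below 0.015 m and z of big_flange_mid in the frame of turntable_top between 0.013 and 0.021 m and angle between big_flange_mid's own z axis and vertical below 0.06 rad), for 0.2 s.
2. the wide pipe is home in the flange's socket (horizontal distance between wide_pipe_mid and big_flange_mid below 0.006 m and z of wide_pipe_mid in the frame of big_flange_mid between 0.035 and 0.043 m and angle between wide_pipe_mid's own z axis and vertical below 0.06 rad), for 0.2 s.
3. the reducer is home on the wide pipe (horizontal distance between reducer_mid and wide_pipe_mid below 0.006 m and z of reducer_mid in the frame of wide_pipe_mid between 0.05 and 0.058 m and angle between reducer_mid's own z axis and vertical below 0.06 rad), for 0.2 s.
4. the thin pipe is home in the reducer's upper socket (horizontal distance between thin_pipe_mid and reducer_mid below 0.006 m and z of thin_pipe_mid in the frame of reducer_mid between 0.047 and 0.055 m and angle between thin_pipe_mid's own z axis and vertical below 0.06 rad), for 0.2 s.
5. the small flange is home on the thin pipe (horizontal distance between small_flange_mid and thin_pipe_mid below 0.006 m and z of small_flange_mid in the frame of thin_pipe_mid between 0.032 and 0.04 m and angle between small_flange_mid's own z axis and vertical below 0.06 rad), for 0.2 s.
At the end, for the whole second after the job is handed in: The large flange lies flat on the turntable within 15 mm of its middle; on it, in order, wide pipe, reducer, thin pipe and small flange, each within 4 mm of its fully seated height, within 6 mm of the axis of the part below and within 0.06 rad of upright; all released and at rest (all of step 1 and all of step 2 and all of step 3 and all of step 4 and all of step 5 and linear speed of each of big_flange, wide_pipe, reducer, thin_pipe, small_flange below 0.02 m/s and angular speed of each of big_flange, wide_pipe, reducer, thin_pipe, small_flange below 0.15 rad/s); the robot touches nothing.
It fails at once if the half brick, the tin, the tee or the elbow is shifted by more than 30 mm (distance of any of half_brick, flux_tin, tee, elbow from where it was at the start of the episode above 0.03 m).
It fails at once if a spool part is let fall (faster than 0.7 m/s with no finger on it, a drop of about 25 mm) ((linear speed of big_flange above 0.7 m/s and contact force between big_flange and the fingers below 0.05 N) or (linear speed of wide_pipe above 0.7 m/s and contact force between wide_pipe and the fingers below 0.05 N) or (linear speed of reducer above 0.7 m/s and contact force between reducer and the fingers below 0.05 N) or (linear speed of thin_pipe above 0.7 m/s and contact force between thin_pipe and the fingers below 0.05 N) or (linear speed of small_flange above 0.7 m/s and contact force between small_flange and the fingers below 0.05 N)).
It also fails if it takes over 114 s, if anything falls off the work surface, if the arm or the gripper's body presses on something with over 40 N, if the wrist force passes 120 N, or if a joint passes its speed limit or range.

### The arm

A 6-joint arm with a two-finger parallel gripper is mounted at the origin on the work surface. World frame = base frame: x ahead of the robot, y to its left, z up, the work surface at z = 0. Lengths are in m, angles in rad, forces in N, time in s.
With the tool pointing down it reaches from about 0.25 to 0.775 m from the base axis. Payload 8.9 kg.
Tool frame: the origin (TCP) lies at the very end of the fingers, on their centre line; the grasp point (between the pads) lies 19 mm behind it (manip.hold_point_z is the distance from the TCP to the grasp point, in m); z points along the fingers, x is the direction in which the jaws open and shut, and the axes are right-handed (so a half turn about z gives the same grasp; the last joint's range is limited). The gripper opens to 85 mm and grips with 20 to 120 N. Pads are 22 mm wide; open, the fingers measure 114 mm over their backs; the gripper's body (76 mm by 85 mm) begins 54 mm behind the grasp point. The pads swing forward as they close: fully open they stand 13 mm farther back than shut.
Start: joints at [-1.432, 0.291, -0.153, 1.127, 0, 1.431], TCP at [0.144, -0.505, 0.231] pointing down, gripper open.
Joint ranges: [-2.52, 2.52], [-0.91, 1.74], [-1.3, 1.37], [-1.96, 2.02], [-1.52, 1.47], [-3.14, 3.14]. Speed limits (rad/s): [2.22, 2.22, 2.79, 3.14, 3.14, 3.14].

### API

Orientations are given as a unit quaternion [w, x, y, z].
In Python, from bench import manip, capture, get_calibration gives the robot as it stands. The module is installed in compiled form; this text tells all that it offers.
- The arm moves only by the shell command python3 -m jog 'ROWS' [FORCE]. ROWS is JSON, a list of rows, each an object with "claw": the opening, from -1 (shut) to 1 (fully open); "slide": the shift along the tool's x, y, z in m, a list of three; "roll": the turn about the tool's z in degrees. A call has 1 to 8 rows; each row is the pose to reach, as a shift and turn from the pose commanded when the call began, along the tool's axes at that moment; what a row does not reach only later rows make up. A row lasts 1/10 s, in which the tool goes at most 50 mm and 8.59 degrees, less where a joint would pass 70% of its speed; a pose out of reach is approached as far as the arm can. A call with a gripper value outside its range is refused whole. The fingers move at their own pace and stop on an object; FORCE is the grip in N (left out, the last holds). Time passes only in rows, so rows that repeat a pose let the fingers close. It gives the time, the measured TCP pose, the force and the opening at its end, in the units of the state.
- manip.get_state(): the state, without advancing time (a new reading comes with each control period).
- capture(name): name is "side" or "top"; returns the picture (400x640x3 uint8, blue, green, red); there is no depth.
- get_calibration(name): a dict with "camera_matrix" (3x3 intrinsics, pixels), "k1" (the pictures are not rectified: a ray, as slopes to the right and down, at radius r is drawn at 1 + k1 r^2 times it, then the intrinsics apply), "T" (4x4, takes a point from camera to world coordinates). Camera axes: x right, y down, z forward; pixel columns grow to the right and rows downward; lengths in m; the calibration is good to about 2 mm. A picture is of the moment at which its call begins. get_calibration takes no time and is no camera call.
- manip.hand_in(): hands the job in, once; it reports no verdict.
The state is a dict: "time_s": time; "joints": joint angles; "joint_vel": joint speeds; "tau": joint torques, N m; "eef_pos": TCP position; "orientation": TCP orientation; "wrist_force": force on the tool from outside, world axes, zero at the start; "torque": the same for the moment, N m; "finger_gap": opening from 0.0 (shut) to 1.0 (fully open).
Only numpy, scipy, OpenCV 4.12 (cv2) and the standard library are available. Lean on these libraries where they do the work, as an engineer would, in place of code of your own. Each camera call takes 0.05 s, during which the arm holds its last target.

## Working session

There is one attempt and no reset: what is moved stays moved. The work goes in short steps, Python scripts to look and compute and a shell command to move; the robot and the scene stay as the last step left them, time stands still between calls to the robot, and variables do not carry over. Pictures are saved under pics/ and viewed, and the job is handed in when it is done.

```bash
mkdir -p pics; ls; python3 - <<'E'
from bench import manip,capture,get_calibration
import cv2
for n in("side","top"):
    c=get_calibration(n);print(n,c)
    cv2.imwrite(f"pics/{n}0.png",capture(n))
print(manip.get_state(), manip.hold_point_z)
E
```

```text
pics
side {'camera_matrix': array([[406.87440043,   0.        , 311.43888714],
       [  0.        , 406.87440043, 195.90290118],
       [  0.        ,   0.        ,   1.        ]]), 'k1': -0.010805412242513891, 'T': array([[-0.90538222, -0.29535581,  0.30503767,  0.16873106],
       [-0.42453516,  0.64201451, -0.63842562,  0.66378316],
       [-0.00727589, -0.70751842, -0.70665745,  0.8235477 ],
       [ 0.        ,  0.        ,  0.        ,  1.        ]])}
top {'camera_matrix': array([[373.88290452,   0.        , 319.32742668],
       [  0.        , 373.88290452, 196.44929543],
       [  0.        ,   0.        ,   1.        ]]), 'k1': -0.05396930652601573, 'T': array([[-4.73733149e-03, -9.83031322e-01,  1.83376602e-01,
         3.13701636e-01],
       [-9.99988437e-01,  4.50545759e-03, -1.68108026e-03,
        -1.22189047e-02],
       [ 8.26359045e-04, -1.83382446e-01, -9.83041299e-01,
         1.03282549e+00],
       [ 0.00000000e+00,  0.00000000e+00,  0.00000000e+00,
         1.00000000e+00]])}
{'time_s': 0.1, 'joints': array([-1.43229772e+00,  2.91199176e-01, -1.54017917e-01,  1.12674359e+00,
        3.71058213e-05,  1.43149045e+00]), 'joint_vel': array([ 0.00032324, -0.00138191,  0.00192151, -0.00017363,  0.00065757,
       -0.00136458]), 'tau': array([ 8.02885861e-04, -5.37979102e+01,  3.31918180e+01,  9.35517048e-03,
       -2.48705555e-04,  6.63330127e-06]), 'eef_pos': array([ 0.14393641, -0.50447635,  0.23081491]), 'orientation': array([-4.24943339e-04,  7.98199384e-01, -6.02393064e-01, -3.98373242e-04]), 'wrist_force': array([0.20382141, 0.23516057, 0.32521989]), 'torque': array([-0.05441007,  0.01482113,  0.03618574]), 'finger_gap': 0.9967737682637255} 0.0187
```

View pics/side0.png

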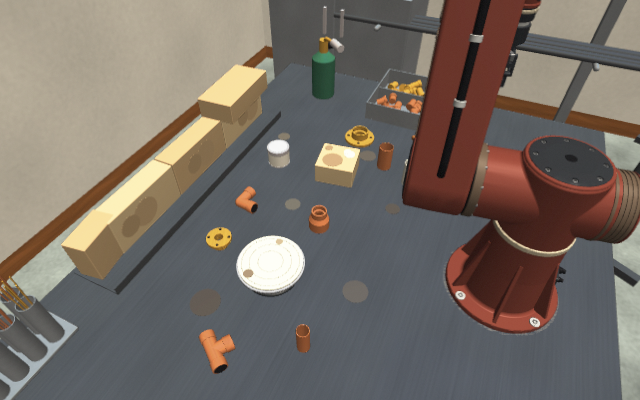

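View pics/top0.png

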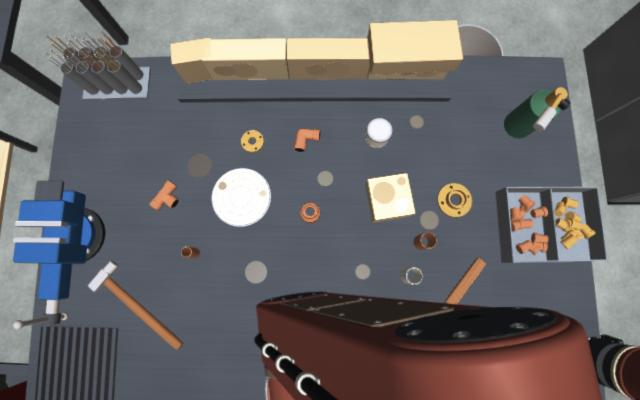

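```bash
cat > h.py <<'E'
import numpy as np,cv2
from bench import manip,capture,get_calibration
def ray(n,u,v):
    c=get_calibration(n);K=c["camera_matrix"];T=c["T"]
    q=cv2.undistortPoints(np.array([[[u,v]]],float),K,np.array([c["k1"],0,0,0,0.]))[0,0]
    return T[:3,3],T[:3,:3]@np.array([q[0],q[1],1.])
def plane(n,u,v,z):
    o,d=ray(n,u,v);return o+d*(z-o[2])/d[2]
def proj(n,p):
    c=get_calibration(n);T=c["T"];q=T[:3,:3].T@(np.array(p)-T[:3,3])
    x,y=q[0]/q[2],q[1]/q[2];s=1+c["k1"]*(x*x+y*y);K=c["camera_matrix"]
    return np.array([K[0,0]*x*s+K[0,2],K[1,1]*y*s+K[1,2]])
def circle(p,r):
    return [np.array(p)+[r*np.cos(a),r*np.sin(a),0] for a in np.linspace(0,2*np.pi,60)]
def zoom(im,u,v,r,s):
    u,v=int(u),int(v);return cv2.resize(im[v-r:v+r,u-r:u+r],None,fx=s,fy=s,interpolation=cv2.INTER_CUBIC)
E
python3 - <<'E'
from h import *
im=cv2.imread("pics/top0.png")
L=[(252,141),(310,212),(190,252),(426,241),(455,200),(241,197)]
t=[zoom(im,u,v,20 if i<5 else 32,6.5 if i<5 else 260/64) for i,(u,v) in enumerate(L)]
t=[cv2.resize(x,(260,260)) for x in t]
cv2.imwrite("pics/z0.png",np.vstack([np.hstack(t[:3]),np.hstack(t[3:])]))
im=cv2.imread("pics/side0.png")
L=[(219,238),(319,218),(303,338),(386,156),(359,135),(271,264)]
t=[cv2.resize(zoom(im,u,v,20 if i<5 else 36,6.5),(260,260)) for i,(u,v) in enumerate(L)]
cv2.imwrite("pics/z1.png",np.vstack([np.hstack(t[:3]),np.hstack(t[3:])]))
im=cv2.imread("pics/top0.png");hsv=cv2.cvtColor(im,cv2.COLOR_BGR2HSV)
for k in [(252,141),(310,212),(190,252),(426,241),(455,200),(241,197),(165,196)]:
    print(k,hsv[k[1],k[0]-12:k[0]+13:3].tolist())
E
```

```text
(252, 141) [[10, 20, 114], [20, 134, 231], [20, 134, 230], [19, 58, 106], [109, 39, 104], [13, 16, 111], [20, 136, 227], [20, 135, 228], [150, 5, 103]]
(310, 212) [[109, 34, 104], [10, 141, 165], [10, 127, 221], [109, 35, 103], [110, 37, 103], [160, 15, 104], [10, 131, 220], [9, 130, 159], [108, 37, 103]]
(190, 252) [[109, 40, 102], [9, 108, 134], [10, 141, 76], [10, 139, 79], [10, 121, 118], [10, 142, 77], [11, 145, 74], [5, 66, 77], [108, 38, 102]]
(426, 241) [[10, 117, 70], [11, 142, 70], [10, 129, 128], [108, 38, 101], [108, 33, 99], [10, 136, 71], [10, 138, 70], [10, 121, 82], [108, 33, 101]]
(455, 200) [[20, 134, 226], [19, 148, 102], [19, 135, 212], [108, 38, 101], [109, 35, 101], [109, 36, 100], [19, 143, 123], [19, 141, 177], [20, 138, 222]]
(241, 197) [[40, 3, 253], [30, 1, 254], [0, 0, 254], [0, 0, 254], [0, 0, 254], [0, 0, 254], [0, 0, 254], [60, 1, 254], [0, 0, 254]]
(165, 196) [[111, 35, 103], [10, 130, 192], [11, 129, 220], [11, 126, 224], [11, 129, 225], [11, 139, 222], [10, 145, 192], [8, 115, 111], [109, 35, 103]]
```

View pics/z0.png

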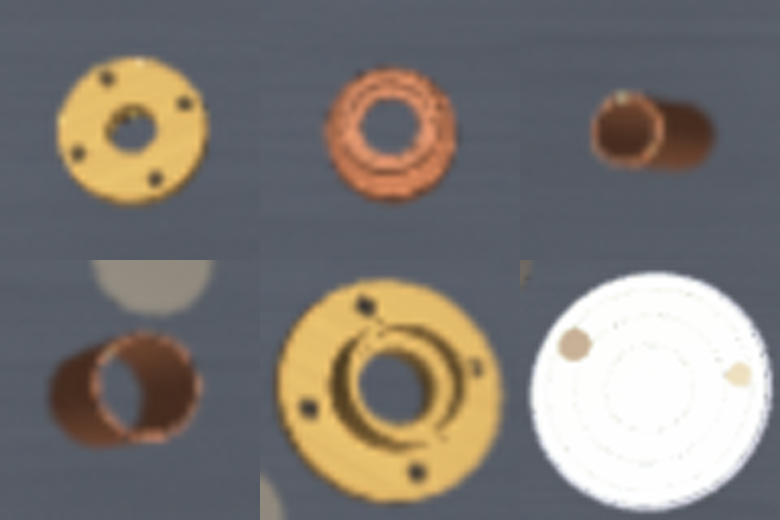

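View pics/z1.png

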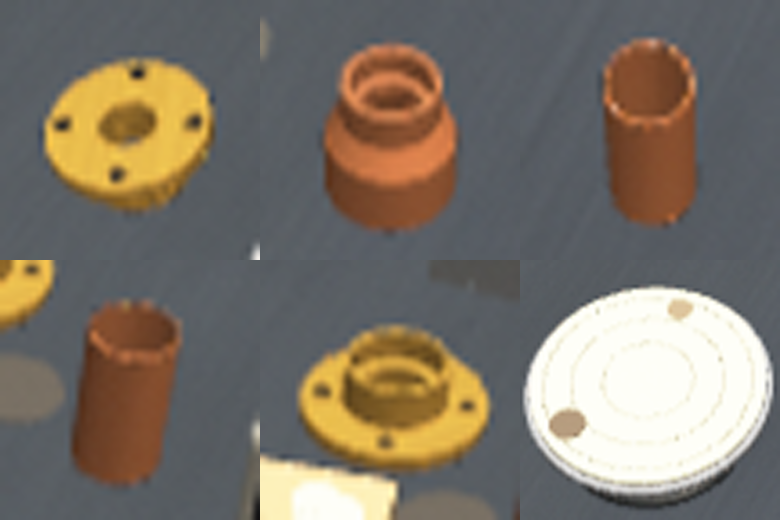

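```bash
python3 - <<'E'
from h import *
im=cv2.imread("pics/top0.png");hsv=cv2.cvtColor(im,cv2.COLOR_BGR2HSV)
W=cv2.inRange(hsv,(0,0,225),(179,25,255));Y=cv2.inRange(hsv,(15,70,60),(28,255,255));C=cv2.inRange(hsv,(3,70,50),(14,255,255))
def cen(m,u,v,r=36):
    k=np.zeros_like(m);cv2.circle(k,(u,v),r,255,-1);m=m&k
    cs,_=cv2.findContours(m,cv2.RETR_EXTERNAL,cv2.CHAIN_APPROX_NONE);c=max(cs,key=cv2.contourArea)
    return cv2.fitEllipse(c)
P={}
for n,m,u,v,r,z in[("tt",W,241,197,36,.05),("big",Y,455,200,22,.008),("small",Y,252,141,16,.03),("red",C,310,212,16,.02)]:
    e=cen(m,u,v,r);print(n,e);P[n]=plane("top",*e[0],z)
P["thin"]=plane("top",186.3,251.5,.07);P["wide"]=plane("top",428.2,240.2,.076)
for n in P:print(n,P[n].round(4))
sp={"tt":[(.05,.076)],"big":[(.01,.048),(.034,.027)],"small":[(.03,.032)],"red":[(0,.027),(.06,.02)],"thin":[(0,.014),(.07,.014)],"wide":[(0,.021),(.076,.021)]}
rows=[]
for cam in("top","side"):
    s=4;src=cv2.imread(f"pics/{cam}0.png");im=cv2.resize(src,None,fx=s,fy=s,interpolation=cv2.INTER_CUBIC)
    tl=[]
    for n in P:
        for z,r in sp[n]:
            q=np.array([proj(cam,p) for p in circle([P[n][0],P[n][1],z],r)])
            cv2.polylines(im,[((q+.5)*s).astype(int)],True,(255,255,0),1)
    for n in P:
        u,v=(proj(cam,[*P[n][:2],.03])*s).astype(int);R=160 if n=="tt" else 100
        tl.append(cv2.resize(im[v-R:v+R,u-R:u+R],(260,260)))
    rows+= [np.hstack(tl[:3]),np.hstack(tl[3:])]
cv2.imwrite("pics/z2.png",np.vstack(rows[:2]));cv2.imwrite("pics/z3.png",np.vstack(rows[2:]))
E
```

```text
tt ((240.42213439941406, 196.6233673095703), (54.92311477661133, 57.610618591308594), 48.14569854736328)
big ((454.2232666015625, 199.72853088378906), (32.88249206542969, 34.77212142944336), 122.25967407226562)
small ((251.98138427734375, 140.8449249267578), (22.04607391357422, 22.304405212402344), 72.15353393554688)
red ((309.69024658203125, 212.34669494628906), (19.2021541595459, 19.936243057250977), 172.71961975097656)
tt [0.4975 0.1976 0.05  ]
big [ 0.4938 -0.3922  0.008 ]
small [0.6608 0.1749 0.03  ]
red [0.4585 0.0126 0.02  ]
thin [0.351  0.3286 0.07  ]
wide [ 0.3769 -0.2922  0.076 ]
```

View pics/z2.png

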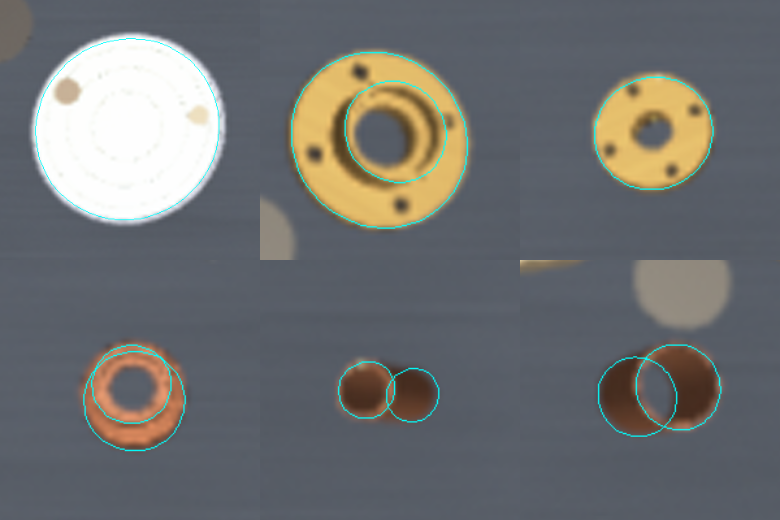

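View pics/z3.png

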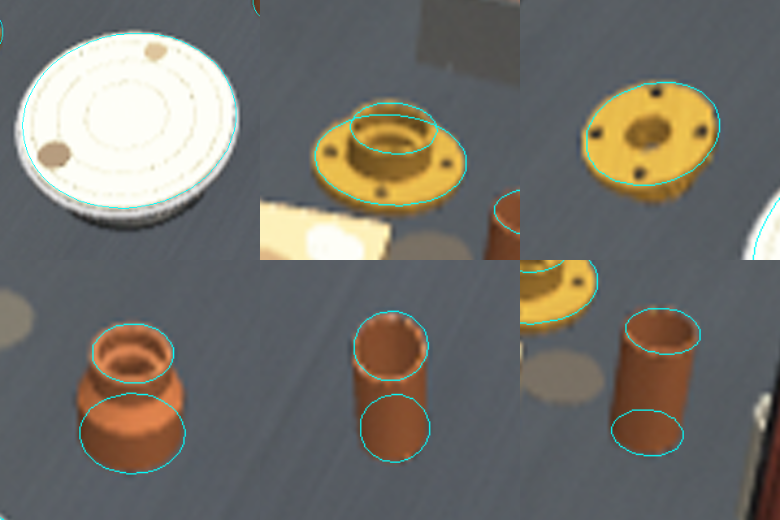

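```bash
python3 - <<'E'
from h import *
im=cv2.imread("pics/top0.png")
t=[zoom(im,420,225,60,6)]
cv2.imwrite("pics/z4.png",cv2.resize(t[0],(600,600)))
E
python3 -m jog '[{"claw":1,"slide":[-0.0015,-0.046,0],"roll":-8.5},{"claw":1,"slide":[-0.003,-0.092,0],"roll":-17},{"claw":1,"slide":[-0.0045,-0.138,0],"roll":-25.5},{"claw":1,"slide":[-0.006,-0.184,0],"roll":-34},{"claw":1,"slide":[-0.0075,-0.23,0],"roll":-42.5},{"claw":1,"slide":[-0.009,-0.276,0],"roll":-51},{"claw":1,"slide":[-0.0105,-0.322,0],"roll":-59.5},{"claw":1,"slide":[-0.012,-0.367,0],"roll":-68}]' 60
```

```text
time_s: 0.9
eef_pos: [0.4953, -0.3916, 0.2309]
orientation: [-0.0, 0.999, -0.05, -0.0]
wrist_force: [-0.3, -0.1, 0.4]
finger_gap: 1.006
```

View pics/z4.png

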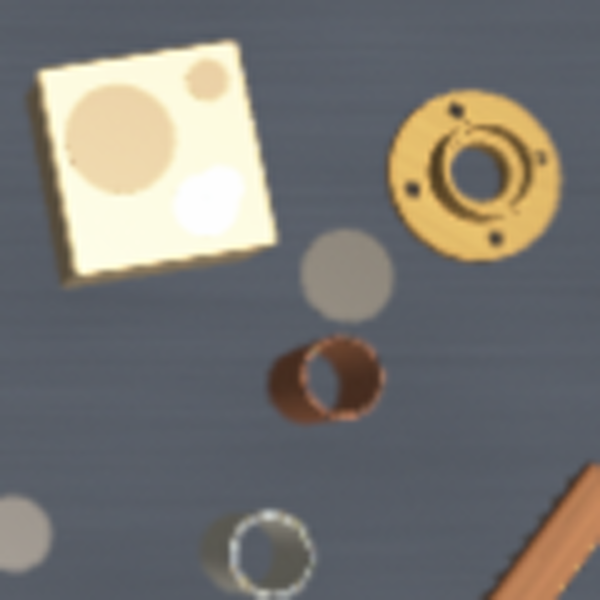

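```bash

python3 -m jog '[{"claw":1,"slide":[-0.0015,0.0005,0.05],"roll":-5.7},{"claw":1,"slide":[-0.0015,0.0005,0.10],"roll":-5.7},{"claw":1,"slide":[-0.0015,0.0005,0.15],"roll":-5.7},{"claw":1,"slide":[-0.0015,0.0005,0.185],"roll":-5.7},{"claw":1,"slide":[-0.0015,0.0005,0.205],"roll":-5.7},{"claw":1,"slide":[-0.0015,0.0005,0.217],"roll":-5.7},{"claw":1,"slide":[-0.0015,0.0005,0.217],"roll":-5.7}]' 60
python3 -m jog '[{"claw":-1,"slide":[0,0,0],"roll":0},{"claw":-1,"slide":[0,0,0],"roll":0},{"claw":-1,"slide":[0,0,0],"roll":0},{"claw":-1,"slide":[0,0,0],"roll":0},{"claw":-1,"slide":[0,0,0],"roll":0},{"claw":-1,"slide":[0,0,0],"roll":0},{"claw":-1,"slide":[0,0,0],"roll":0},{"claw":-1,"slide":[0,0,0],"roll":0}]' 20
```

```text
time_s: 1.6
eef_pos: [0.4912, -0.3922, 0.0127]
orientation: [-0.001, 1.0, -0.003, -0.001]
wrist_force: [0.6, 0.2, 0.7]
finger_gap: 1.0
time_s: 2.4
eef_pos: [0.4934, -0.394, 0.0163]
orientation: [0.001, 1.0, -0.003, 0.001]
wrist_force: [2.3, 1.3, 6.3]
finger_gap: 0.617
```

```bash

python3 -m jog '[{"claw":-1,"slide":[0,0,-0.002],"roll":0},{"claw":-1,"slide":[0,0,-0.004],"roll":0},{"claw":-1,"slide":[0,0,-0.004],"roll":0}]' 20
python3 -c "
from h import *
s=manip.get_state();print(s['eef_pos'],s['wrist_force'],s['finger_gap'],s['joints'],s['orientation'])
im=capture('side');cv2.imwrite('pics/a1.png',cv2.resize(zoom(im,370,135,60,5),(600,600)))"
```

```text
time_s: 2.7
eef_pos: [0.4918, -0.393, 0.0184]
orientation: [-0.0, 1.0, -0.003, -0.0]
wrist_force: [-0.2, -1.1, -4.4]
finger_gap: 0.616
[ 0.49184523 -0.39295451  0.01843887] [-0.19358615 -1.0548629  -4.375957  ] 0.6155879894475351 [-7.90071625e-01  6.66748690e-01 -1.39086592e-01  7.65278911e-01
 -1.55963626e-04  7.87572446e-01] [-5.74505033e-05  9.99994123e-01 -3.42385314e-03 -1.67452489e-04]
```

View pics/a1.png

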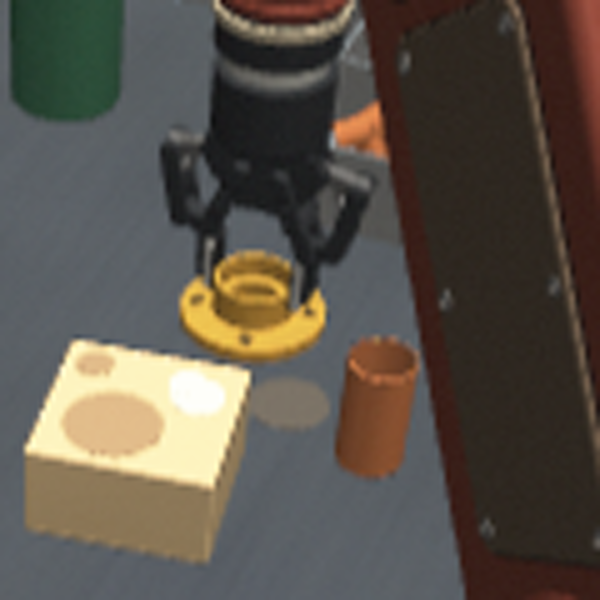

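```bash

python3 -m jog '[{"claw":-1,"slide":[0,0,0.002],"roll":0},{"claw":-1,"slide":[0,0,0.003],"roll":0},{"claw":0.6,"slide":[0,0,0.002],"roll":0},{"claw":0.6,"slide":[0,0,0.002],"roll":0},{"claw":0.6,"slide":[0,0,0.002],"roll":-8.5},{"claw":0.6,"slide":[0,0,0.002],"roll":-17},{"claw":0.6,"slide":[0,0,0.002],"roll":-25.5},{"claw":0.6,"slide":[0,0,0.002],"roll":-34}]' 20
python3 -m jog '[{"claw":0.6,"slide":[0,0,0],"roll":-8.5},{"claw":0.6,"slide":[0,0,0],"roll":-17},{"claw":0.6,"slide":[0,0,0],"roll":-25.5},{"claw":0.6,"slide":[0,0,0],"roll":-34},{"claw":0.6,"slide":[0,0,0],"roll":-42.5},{"claw":0.6,"slide":[0,0,0],"roll":-51},{"claw":0.6,"slide":[0,0,0],"roll":-56},{"claw":0.6,"slide":[0,0,0],"roll":-56}]' 20
python3 -m jog '[{"claw":-1,"slide":[0,0,0],"roll":0},{"claw":-1,"slide":[0,0,0],"roll":0},{"claw":-1,"slide":[0,0,0],"roll":0},{"claw":-1,"slide":[0,0,0],"roll":0},{"claw":-1,"slide":[0,0,0],"roll":0}]' 20
python3 -m jog '[{"claw":-1,"slide":[0,0,0],"roll":0},{"claw":-1,"slide":[0,0,0],"roll":0},{"claw":-1,"slide":[0,0,0],"roll":0}]' 80

```

```text
time_s: 3.55
eef_pos: [0.4922, -0.3932, 0.0163]
orientation: [0.0, 0.956, 0.292, 0.0]
wrist_force: [0.0, -0.3, 0.2]
finger_gap: 0.796
time_s: 4.35
eef_pos: [0.4922, -0.3932, 0.0163]
orientation: [0.0, 0.709, 0.705, -0.0]
wrist_force: [0.8, -0.0, 0.1]
finger_gap: 0.799
time_s: 4.85
eef_pos: [0.4922, -0.3929, 0.0165]
orientation: [0.0, 0.71, 0.704, 0.0]
wrist_force: [-0.7, 2.4, 4.6]
finger_gap: 0.631
time_s: 5.15
eef_pos: [0.4922, -0.393, 0.0172]
orientation: [0.0, 0.71, 0.704, 0.0]
wrist_force: [-1.3, 3.8, 11.4]
finger_gap: 0.602
```

```bash

python3 -m jog '[{"claw":-1,"slide":[0,0,-0.01],"roll":0},{"claw":-1,"slide":[0,0,-0.03],"roll":0},{"claw":-1,"slide":[0,0,-0.07],"roll":0},{"claw":-1,"slide":[0,0,-0.11],"roll":0},{"claw":-1,"slide":[0,0,-0.14],"roll":0},{"claw":-1,"slide":[0,0,-0.15],"roll":0}]' 80
python3 -c "
from h import *
s=manip.get_state();print(s['eef_pos'],s['wrist_force'],s['finger_gap'])
im=capture('side');cv2.imwrite('pics/a2.png',cv2.resize(zoom(im,370,105,60,5),(600,600)))"
```

```text
time_s: 5.75
eef_pos: [0.4932, -0.3943, 0.1696]
orientation: [0.002, 0.71, 0.705, -0.0]
wrist_force: [0.9, -0.5, -4.6]
finger_gap: 0.595
[ 0.49316211 -0.39426892  0.16962667] [ 0.90254855 -0.53409117 -4.59521639] 0.5945025392294406
```

View pics/a2.png

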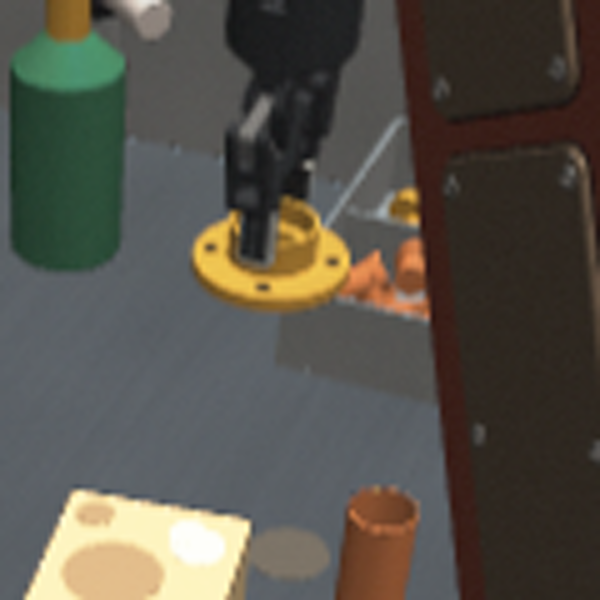

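```bash

python3 -m jog '[{"claw":-1,"slide":[0.02,0,0],"roll":0},{"claw":-1,"slide":[0.06,0,0],"roll":0},{"claw":-1,"slide":[0.105,0,0],"roll":0},{"claw":-1,"slide":[0.15,0,0],"roll":0},{"claw":-1,"slide":[0.195,0,0],"roll":0},{"claw":-1,"slide":[0.24,0,0],"roll":0},{"claw":-1,"slide":[0.285,0,0],"roll":0},{"claw":-1,"slide":[0.33,0,0],"roll":0}]' 80
python3 -m jog '[{"claw":-1,"slide":[0.045,0.001,0],"roll":0},{"claw":-1,"slide":[0.09,0.002,0],"roll":0},{"claw":-1,"slide":[0.135,0.003,0],"roll":0},{"claw":-1,"slide":[0.18,0.005,0],"roll":0},{"claw":-1,"slide":[0.22,0.005,0],"roll":0},{"claw":-1,"slide":[0.25,0.005,0],"roll":0},{"claw":-1,"slide":[0.2605,0.005,0],"roll":0},{"claw":-1,"slide":[0.2605,0.005,0],"roll":0}]' 80
```

```text
time_s: 6.6
eef_pos: [0.4928, -0.0611, 0.1644]
orientation: [-0.001, 0.71, 0.705, -0.001]
wrist_force: [1.3, 0.0, -3.8]
finger_gap: 0.596
time_s: 7.4
eef_pos: [0.4999, 0.1984, 0.1646]
orientation: [-0.001, 0.709, 0.705, -0.001]
wrist_force: [0.1, -0.8, -5.3]
finger_gap: 0.603
```

```bash

python3 -m jog '[{"claw":-1,"slide":[0,-0.001,0.03],"roll":0},{"claw":-1,"slide":[0,-0.001,0.06],"roll":0},{"claw":-1,"slide":[0,-0.001,0.08],"roll":0},{"claw":-1,"slide":[0,-0.001,0.088],"roll":0},{"claw":-1,"slide":[0,-0.001,0.092],"roll":0},{"claw":-1,"slide":[0,-0.001,0.095],"roll":0},{"claw":-1,"slide":[0,-0.001,0.095],"roll":0}]' 80
python3 -c "
from h import *
s=manip.get_state();print(s['eef_pos'],s['wrist_force'],s['finger_gap'])
im=capture('side');cv2.imwrite('pics/a3.png',cv2.resize(zoom(im,270,240,60,5),(600,600)))"
```

```text
time_s: 8.1
eef_pos: [0.5005, 0.1973, 0.0717]
orientation: [0.0, 0.71, 0.705, 0.0]
wrist_force: [-0.4, 0.4, -4.8]
finger_gap: 0.597
[0.50049163 0.19726135 0.07174813] [-0.35572851  0.41479747 -4.78254701] 0.59713850786665
```

View pics/a3.png

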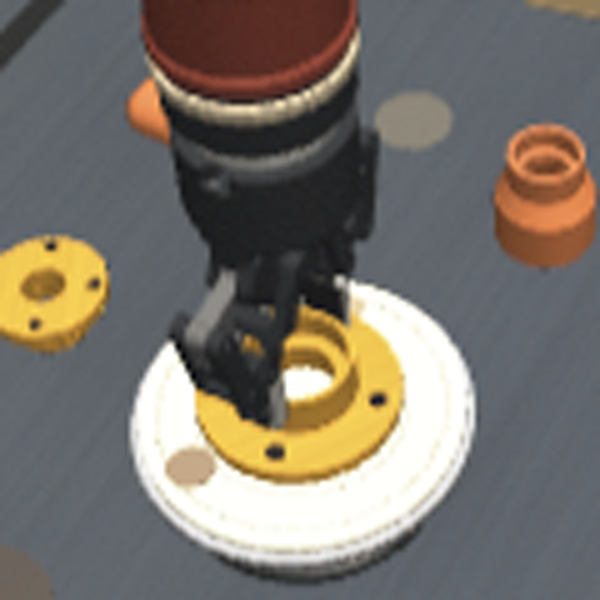

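```bash

python3 -m jog '[{"claw":-1,"slide":[0,0,0.002],"roll":0},{"claw":-1,"slide":[0,0,0.003],"roll":0},{"claw":-1,"slide":[0,0,0.004],"roll":0},{"claw":-1,"slide":[0,0,0.005],"roll":0},{"claw":-1,"slide":[0,0,0.005],"roll":0}]' 80
```

```text
time_s: 8.65
eef_pos: [0.5001, 0.1975, 0.0672]
orientation: [0.0, 0.709, 0.705, 0.0]
wrist_force: [-3.7, -0.7, 6.6]
finger_gap: 0.599
```

```bash

python3 -m jog '[{"claw":0.6,"slide":[0,0,0],"roll":0},{"claw":0.6,"slide":[0,0,-0.002],"roll":0},{"claw":0.6,"slide":[0,0,-0.002],"roll":8.5},{"claw":0.6,"slide":[0,0,-0.002],"roll":17},{"claw":0.6,"slide":[0,0,-0.002],"roll":25.5},{"claw":0.6,"slide":[0,0,-0.002],"roll":34},{"claw":0.6,"slide":[0,0,-0.002],"roll":42.5},{"claw":0.6,"slide":[0,0,-0.002],"roll":51}]' 20
python3 -m jog '[{"claw":0.6,"slide":[0,0,0],"roll":8.5},{"claw":0.6,"slide":[0,0,0],"roll":17},{"claw":0.6,"slide":[0,0,0],"roll":25.5},{"claw":0.6,"slide":[0,0,0],"roll":34},{"claw":0.6,"slide":[0,0,0],"roll":38.5},{"claw":0.6,"slide":[0,0,0],"roll":38.5}]' 20
python3 -m jog '[{"claw":-1,"slide":[0,0,0],"roll":0},{"claw":-1,"slide":[0,0,0],"roll":0},{"claw":-1,"slide":[0,0,0],"roll":0},{"claw":-1,"slide":[0,0,0],"roll":0},{"claw":-1,"slide":[0,0,0],"roll":0},{"claw":0.7,"slide":[0,0,0],"roll":0},{"claw":0.7,"slide":[0,0,0],"roll":0},{"claw":0.7,"slide":[0,0,0],"roll":0}]' 20

```

```text
time_s: 9.45
eef_pos: [0.5004, 0.1976, 0.0686]
orientation: [0.0, 0.945, 0.328, 0.0]
wrist_force: [0.1, -0.7, 0.4]
finger_gap: 0.799
time_s: 10.05
eef_pos: [0.5003, 0.1975, 0.0685]
orientation: [-0.0, 1.0, 0.001, 0.0]
wrist_force: [-0.1, -0.2, 0.1]
finger_gap: 0.796
time_s: 10.85
eef_pos: [0.5, 0.1974, 0.0682]
orientation: [0.0, 1.0, 0.001, -0.0]
wrist_force: [0.5, 0.8, -0.6]
finger_gap: 0.847
```

```bash

python3 -m jog '[{"claw":0.7,"slide":[0,0,-0.04],"roll":0},{"claw":0.7,"slide":[0,0,-0.085],"roll":0},{"claw":0.7,"slide":[-0.01,0.04,-0.1],"roll":0},{"claw":0.7,"slide":[-0.0225,0.088,-0.1],"roll":0},{"claw":0.7,"slide":[-0.035,0.136,-0.1],"roll":0},{"claw":0.7,"slide":[-0.047,0.184,-0.1],"roll":0},{"claw":0.7,"slide":[-0.06,0.232,-0.1],"roll":0},{"claw":0.7,"slide":[-0.072,0.28,-0.1],"roll":0}]' 20
python3 -m jog '[{"claw":0.7,"slide":[-0.012,0.048,0],"roll":0},{"claw":0.7,"slide":[-0.024,0.096,0],"roll":0},{"claw":0.7,"slide":[-0.036,0.144,0],"roll":0},{"claw":0.7,"slide":[-0.047,0.18,0],"roll":0},{"claw":0.7,"slide":[-0.0515,0.205,0],"roll":0},{"claw":0.7,"slide":[-0.0515,0.2095,0],"roll":0},{"claw":0.7,"slide":[-0.0515,0.2095,0],"roll":0}]' 20
python3 -c "
from h import *
s=manip.get_state();print(s['eef_pos'])
im=capture('side');cv2.imwrite('pics/a4.png',cv2.resize(zoom(im,380,125,60,5),(600,600)))"
```

```text
time_s: 11.65
eef_pos: [0.4278, -0.0844, 0.1685]
orientation: [0.0, 1.0, 0.001, 0.0]
wrist_force: [1.6, -0.0, 0.4]
finger_gap: 0.853
time_s: 12.35
eef_pos: [0.3773, -0.2927, 0.1681]
orientation: [-0.0, 1.0, 0.0, -0.0]
wrist_force: [-0.2, 0.6, 0.2]
finger_gap: 0.849
[ 0.37734357 -0.29268422  0.16811845]
```

View pics/a4.png

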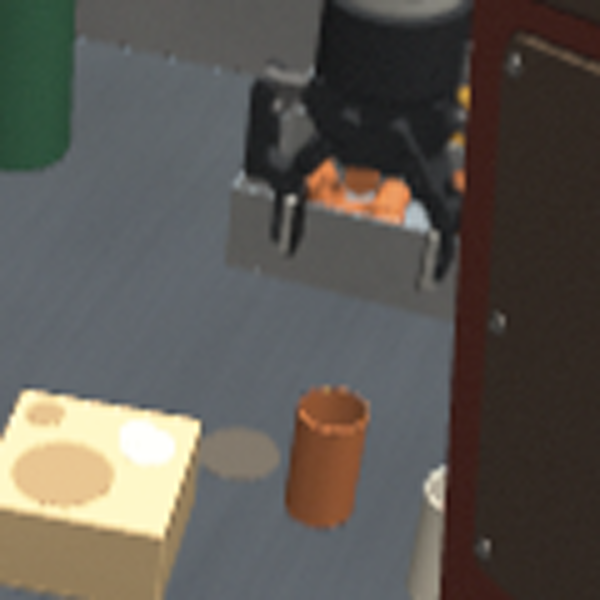

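```bash

python3 -m jog '[{"claw":0.7,"slide":[0,0,0.04],"roll":0},{"claw":0.7,"slide":[0,0,0.08],"roll":0},{"claw":0.6,"slide":[0,0,0.11],"roll":0},{"claw":0.5,"slide":[0,0,0.13],"roll":0},{"claw":0.4,"slide":[0,0,0.138],"roll":0},{"claw":0.3,"slide":[0,0,0.138],"roll":0},{"claw":0.2,"slide":[0,0,0.138],"roll":0},{"claw":0.1,"slide":[0,0,0.138],"roll":0}]' 20
python3 -m jog '[{"claw":0.05,"slide":[0,0,0],"roll":0},{"claw":-0.05,"slide":[0,0,0],"roll":0},{"claw":-0.2,"slide":[0,0,0],"roll":0},{"claw":-0.2,"slide":[0,0,0],"roll":0},{"claw":0.4,"slide":[0,0,0],"roll":0},{"claw":0.4,"slide":[0,0,0],"roll":0},{"claw":0.4,"slide":[0,0,0],"roll":0}]' 20
python3 -c "
from h import *
s=manip.get_state();print(s['eef_pos'])
im=capture('side');cv2.imwrite('pics/a5.png',cv2.resize(zoom(im,380,145,60,5),(600,600)))"
```

```text
time_s: 13.2
eef_pos: [0.3783, -0.2928, 0.0315]
orientation: [0.001, 1.0, 0.001, 0.001]
wrist_force: [0.3, -0.2, 0.6]
finger_gap: 0.55
time_s: 13.9
eef_pos: [0.3775, -0.2923, 0.0303]
orientation: [-0.0, 1.0, 0.001, -0.0]
wrist_force: [-0.2, 0.1, -0.5]
finger_gap: 0.702
[ 0.37748787 -0.29231828  0.03034105]
```

View pics/a5.png

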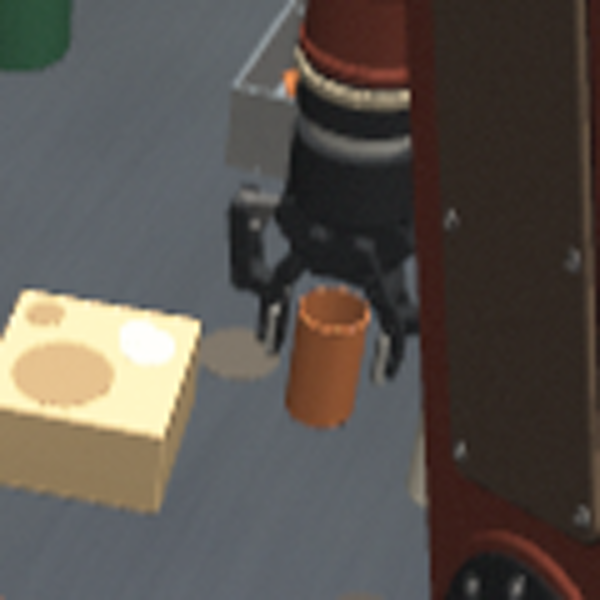

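```bash

python3 -m jog '[{"claw":0.5,"slide":[0,0,0],"roll":-8.5},{"claw":0.5,"slide":[0,0,0],"roll":-17},{"claw":0.5,"slide":[0,0,0],"roll":-25.5},{"claw":0.5,"slide":[0,0,0],"roll":-34},{"claw":0.5,"slide":[0,0,0],"roll":-42.5},{"claw":0.5,"slide":[0,0,0],"roll":-51},{"claw":0.5,"slide":[0,0,0],"roll":-59.5},{"claw":0.5,"slide":[0,0,0],"roll":-68}]' 20
python3 -m jog '[{"claw":0.4,"slide":[0,0,0],"roll":-8.5},{"claw":0.3,"slide":[0,0,0],"roll":-17},{"claw":0.2,"slide":[0,0,0],"roll":-22},{"claw":0.1,"slide":[0,0,0],"roll":-22},{"claw":0,"slide":[0,0,0],"roll":-22},{"claw":-0.1,"slide":[0,0,0],"roll":-22},{"claw":-0.4,"slide":[0,0,0],"roll":-22},{"claw":-1,"slide":[0,0,0],"roll":-22}]' 20
python3 -m jog '[{"claw":-1,"slide":[0,0,0],"roll":0},{"claw":-1,"slide":[0,0,0],"roll":0},{"claw":-1,"slide":[0,0,-0.01],"roll":0},{"claw":-1,"slide":[0,0,-0.03],"roll":0},{"claw":-1,"slide":[0,0,-0.07],"roll":0},{"claw":-1,"slide":[0,0,-0.11],"roll":0},{"claw":-1,"slide":[0,0,-0.15],"roll":0},{"claw":-1,"slide":[0,0,-0.16],"roll":0}]' 50
python3 -c "
from h import *
s=manip.get_state();print(s['eef_pos'],s['wrist_force'])
im=capture('side');cv2.imwrite('pics/a6.png',cv2.resize(zoom(im,380,115,60,5),(600,600)))"
```

```text
time_s: 14.75
eef_pos: [0.3775, -0.2923, 0.0302]
orientation: [-0.0, 0.827, 0.563, -0.0]
wrist_force: [-0.3, 0.4, 0.3]
finger_gap: 0.744
time_s: 15.55
eef_pos: [0.3776, -0.2924, 0.0304]
orientation: [0.0, 0.707, 0.708, -0.0]
wrist_force: [0.2, -0.4, 2.6]
finger_gap: 0.491
time_s: 16.35
eef_pos: [0.379, -0.2936, 0.1947]
orientation: [0.003, 0.706, 0.708, -0.0]
wrist_force: [0.3, 0.1, -1.5]
finger_gap: 0.48
[ 0.37895411 -0.2936323   0.19474861] [ 0.33706119  0.0549719  -1.51757443]
```

View pics/a6.png

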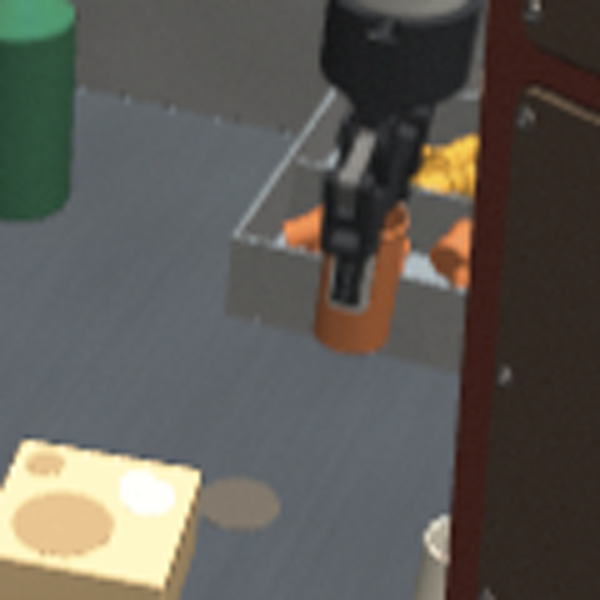

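```bash

python3 -m jog '[{"claw":-1,"slide":[0.02,0.005,0],"roll":0},{"claw":-1,"slide":[0.06,0.015,0],"roll":0},{"claw":-1,"slide":[0.105,0.026,0],"roll":0},{"claw":-1,"slide":[0.15,0.0375,0],"roll":0},{"claw":-1,"slide":[0.195,0.049,0],"roll":0},{"claw":-1,"slide":[0.24,0.06,0],"roll":0},{"claw":-1,"slide":[0.285,0.071,0],"roll":0},{"claw":-1,"slide":[0.33,0.0825,0],"roll":0}]' 50
python3 -m jog '[{"claw":-1,"slide":[0.045,0.012,0],"roll":0},{"claw":-1,"slide":[0.09,0.023,0],"roll":0},{"claw":-1,"slide":[0.13,0.034,0],"roll":0},{"claw":-1,"slide":[0.15,0.0402,0],"roll":0},{"claw":-1,"slide":[0.16,0.0402,0],"roll":0},{"claw":-1,"slide":[0.16,0.0402,0],"roll":0},{"claw":-1,"slide":[0.16,0.0402,0],"roll":0},{"claw":-1,"slide":[0.16,0.0402,0],"roll":0}]' 50
python3 -c "
from h import *
s=manip.get_state();print(s['eef_pos'],s['wrist_force'])"
```

```text
time_s: 17.2
eef_pos: [0.4586, 0.0398, 0.1892]
orientation: [-0.001, 0.706, 0.708, -0.001]
wrist_force: [1.6, -0.2, -1.3]
finger_gap: 0.48
time_s: 18.0
eef_pos: [0.4989, 0.1967, 0.1902]
orientation: [-0.0, 0.707, 0.707, -0.0]
wrist_force: [-0.0, 0.9, -1.3]
finger_gap: 0.483
[0.49891711 0.19672021 0.19015755] [-0.0195621   0.88022582 -1.28231714]
```

```bash

python3 -m jog '[{"claw":-1,"slide":[0.0008,0.0014,0.02],"roll":0},{"claw":-1,"slide":[0.0008,0.0014,0.045],"roll":0},{"claw":-1,"slide":[0.0008,0.0014,0.06],"roll":0},{"claw":-1,"slide":[0.0008,0.0014,0.066],"roll":0},{"claw":-1,"slide":[0.0008,0.0014,0.066],"roll":0},{"claw":-1,"slide":[0.0008,0.0014,0.066],"roll":0}]' 50
python3 -c "
from h import *
s=manip.get_state();print(s['eef_pos'],s['wrist_force'])
im=capture('side');cv2.imwrite('pics/a7.png',cv2.resize(zoom(im,270,230,50,6),(600,600)))"
```

```text
time_s: 18.6
eef_pos: [0.5011, 0.1984, 0.1251]
orientation: [0.0, 0.707, 0.708, 0.0]
wrist_force: [-0.3, -0.5, -0.8]
finger_gap: 0.482
[0.50114208 0.19843488 0.12510056] [-0.3283798  -0.51668228 -0.78048979]
```

View pics/a7.png

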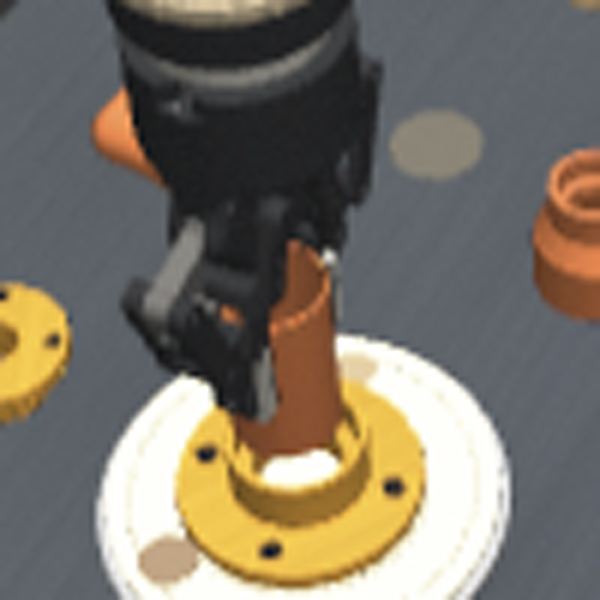

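```bash

python3 -m jog '[{"claw":-1,"slide":[-0.0007,-0.0007,0.006],"roll":0},{"claw":-1,"slide":[-0.0007,-0.0007,0.01],"roll":0},{"claw":-1,"slide":[-0.0007,-0.0007,0.013],"roll":0},{"claw":-1,"slide":[-0.0007,-0.0007,0.016],"roll":0},{"claw":-1,"slide":[-0.0007,-0.0007,0.018],"roll":0}]' 50
python3 -m jog '[{"claw":-1,"slide":[0,0,0.002],"roll":0},{"claw":-1,"slide":[0,0,0.004],"roll":0},{"claw":-1,"slide":[0,0,0.006],"roll":0},{"claw":-1,"slide":[0,0,0.0075],"roll":0},{"claw":-1,"slide":[0,0,0.0075],"roll":0}]' 50

```

```text
time_s: 19.15
eef_pos: [0.4998, 0.1981, 0.106]
orientation: [-0.0, 0.706, 0.708, -0.0]
wrist_force: [-0.3, -0.5, -1.1]
finger_gap: 0.475
time_s: 19.65
eef_pos: [0.4999, 0.198, 0.0987]
orientation: [-0.0, 0.706, 0.708, -0.0]
wrist_force: [0.0, 0.1, -1.0]
finger_gap: 0.476
```

```bash

python3 -m jog '[{"claw":-1,"slide":[0,0,0.001],"roll":0},{"claw":-1,"slide":[0,0,0.0018],"roll":0},{"claw":-1,"slide":[0,0,0.0018],"roll":0}]' 50

```

```text
time_s: 19.95
eef_pos: [0.5002, 0.198, 0.0985]
orientation: [0.0, 0.706, 0.708, 0.0]
wrist_force: [-5.1, -2.6, 14.9]
finger_gap: 0.48
```

```bash

python3 -m jog '[{"claw":-1,"slide":[0,0,-0.0015],"roll":0},{"claw":0,"slide":[0,0,-0.0015],"roll":0},{"claw":0.2,"slide":[0,0,-0.0015],"roll":0},{"claw":0.7,"slide":[0,0,-0.0015],"roll":0},{"claw":0.7,"slide":[0,0,-0.0015],"roll":0},{"claw":0.7,"slide":[0,0,-0.03],"roll":0},{"claw":0.7,"slide":[0,0,-0.07],"roll":0},{"claw":0.7,"slide":[0,0,-0.1],"roll":0}]' 20
python3 -m jog '[{"claw":0.7,"slide":[-0.045,-0.01,0],"roll":0},{"claw":0.7,"slide":[-0.092,-0.02,0],"roll":0},{"claw":0.7,"slide":[-0.139,-0.03,0],"roll":0},{"claw":0.7,"slide":[-0.175,-0.038,0],"roll":0},{"claw":0.7,"slide":[-0.185,-0.041,0],"roll":0},{"claw":0.7,"slide":[-0.185,-0.041,0.01],"roll":0},{"claw":0.7,"slide":[-0.185,-0.041,0.01],"roll":0}]' 20
python3 -c "
from h import *
s=manip.get_state();print(s['eef_pos'],s['wrist_force'])
im=capture('side');cv2.imwrite('pics/a8.png',cv2.resize(im[80:320,180:420],(600,600)))"
```

```text
time_s: 20.75
eef_pos: [0.5001, 0.1981, 0.1988]
orientation: [0.0, 0.706, 0.708, 0.0]
wrist_force: [0.0, 0.3, -0.1]
finger_gap: 0.849
time_s: 21.45
eef_pos: [0.4588, 0.0136, 0.1857]
orientation: [-0.001, 0.706, 0.708, -0.0]
wrist_force: [-0.6, -0.2, -0.2]
finger_gap: 0.845
[0.45877437 0.01364011 0.1857334 ] [-0.59203755 -0.2362819  -0.20881905]
```

View pics/a8.png

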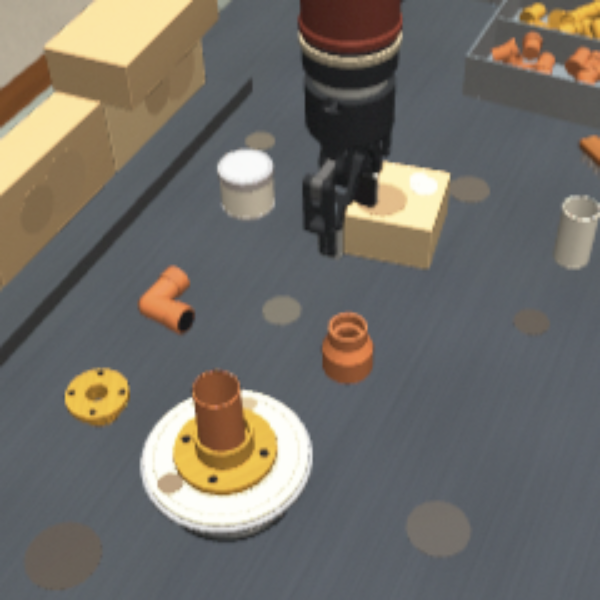

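```bash

python3 -m jog '[{"claw":0.8,"slide":[-0.0008,0.0005,0.045],"roll":0},{"claw":0.8,"slide":[-0.0008,0.0005,0.09],"roll":0},{"claw":0.8,"slide":[-0.0008,0.0005,0.13],"roll":0},{"claw":0.8,"slide":[-0.0008,0.0005,0.16],"roll":0},{"claw":0.7,"slide":[-0.0008,0.0005,0.173],"roll":0},{"claw":0.6,"slide":[-0.0008,0.0005,0.176],"roll":0},{"claw":0.5,"slide":[-0.0008,0.0005,0.176],"roll":0},{"claw":0.4,"slide":[-0.0008,0.0005,0.176],"roll":0}]' 20
python3 -m jog '[{"claw":0.3,"slide":[0,0,0],"roll":0},{"claw":0.2,"slide":[0,0,0],"roll":0},{"claw":0.1,"slide":[0,0,0],"roll":0},{"claw":0.1,"slide":[0,0,0],"roll":0},{"claw":0.6,"slide":[0,0,0],"roll":0},{"claw":0.6,"slide":[0,0,0],"roll":0},{"claw":0.6,"slide":[0,0,0],"roll":8.5},{"claw":0.6,"slide":[0,0,0],"roll":17}]' 20
python3 -m jog '[{"claw":0.6,"slide":[0,0,0],"roll":8.5},{"claw":0.6,"slide":[0,0,0],"roll":17},{"claw":0.6,"slide":[0,0,0],"roll":25.5},{"claw":0.6,"slide":[0,0,0],"roll":34},{"claw":0.6,"slide":[0,0,0],"roll":42.5},{"claw":0.6,"slide":[0,0,0],"roll":51},{"claw":0.6,"slide":[0,0,0],"roll":59.5},{"claw":0.6,"slide":[0,0,0],"roll":68}]' 20
python3 -m jog '[{"claw":0.6,"slide":[0,0,0],"roll":5},{"claw":0.5,"slide":[0,0,0],"roll":5},{"claw":0.4,"slide":[0,0,0],"roll":5},{"claw":0.3,"slide":[0,0,0],"roll":5},{"claw":0.1,"slide":[0,0,0],"roll":5},{"claw":-0.2,"slide":[0,0,0],"roll":5},{"claw":-1,"slide":[0,0,0],"roll":5},{"claw":-1,"slide":[0,0,0],"roll":5}]' 20
python3 -c "
from h import *
s=manip.get_state();print(s['eef_pos'],s['wrist_force'])
im=capture('side');cv2.imwrite('pics/a9.png',cv2.resize(im[130:250,260:380],(600,600)))"
```

```text
time_s: 22.3
eef_pos: [0.4606, 0.0126, 0.0118]
orientation: [0.0, 0.706, 0.708, 0.0]
wrist_force: [-0.3, -0.5, 0.9]
finger_gap: 0.699
time_s: 23.1
eef_pos: [0.4599, 0.0121, 0.0112]
orientation: [0.0, 0.805, 0.593, 0.0]
wrist_force: [-0.8, -0.1, -0.2]
finger_gap: 0.801
time_s: 23.9
eef_pos: [0.4598, 0.0121, 0.0111]
orientation: [0.0, 0.999, 0.042, 0.0]
wrist_force: [-0.5, 0.2, -1.1]
finger_gap: 0.798
time_s: 24.7
eef_pos: [0.4598, 0.0122, 0.0112]
orientation: [0.0, 1.0, 0.001, 0.0]
wrist_force: [-1.5, -0.5, 5.7]
finger_gap: 0.622
[0.45980202 0.01215455 0.01116806] [-1.47425049 -0.53748221  5.70405847]
```

View pics/a9.png

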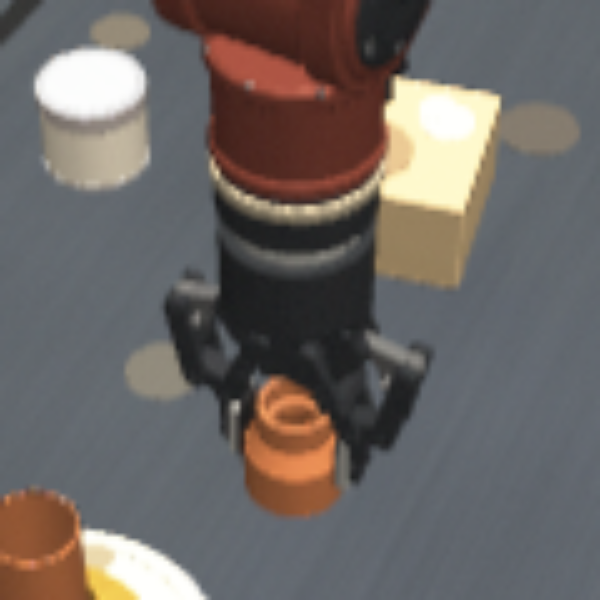

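```bash

python3 -m jog '[{"claw":-1,"slide":[0,0,0],"roll":0},{"claw":-1,"slide":[0,0,-0.01],"roll":0},{"claw":-1,"slide":[0,0,-0.03],"roll":0},{"claw":-1,"slide":[0,0,-0.07],"roll":0},{"claw":-1,"slide":[0,0,-0.11],"roll":0},{"claw":-1,"slide":[0,0,-0.15],"roll":0},{"claw":-1,"slide":[0,0,-0.185],"roll":0},{"claw":-1,"slide":[0,0,-0.2],"roll":0}]' 60
python3 -m jog '[{"claw":-1,"slide":[0.004,-0.02,0],"roll":0},{"claw":-1,"slide":[0.012,-0.06,0],"roll":0},{"claw":-1,"slide":[0.022,-0.1,0],"roll":0},{"claw":-1,"slide":[0.031,-0.14,0],"roll":0},{"claw":-1,"slide":[0.037,-0.17,0],"roll":0},{"claw":-1,"slide":[0.0403,-0.186,0],"roll":0},{"claw":-1,"slide":[0.0403,-0.186,0],"roll":0},{"claw":-1,"slide":[0.0403,-0.186,0],"roll":0}]' 60
python3 -c "
from h import *
s=manip.get_state();print(s['eef_pos'],s['wrist_force'])
im=capture('side');cv2.imwrite('pics/b1.png',cv2.resize(im[150:270,210:330],(600,600)))"
```

```text
time_s: 25.55
eef_pos: [0.461, 0.012, 0.2146]
orientation: [0.0, 1.0, 0.001, 0.002]
wrist_force: [0.3, -0.2, -2.4]
finger_gap: 0.611
time_s: 26.35
eef_pos: [0.4993, 0.1976, 0.2109]
orientation: [0.0, 1.0, 0.001, -0.0]
wrist_force: [-0.6, -0.4, -2.0]
finger_gap: 0.61
[0.49932168 0.19763786 0.21091432] [-0.61621241 -0.41996103 -1.97319991]
```

View pics/b1.png

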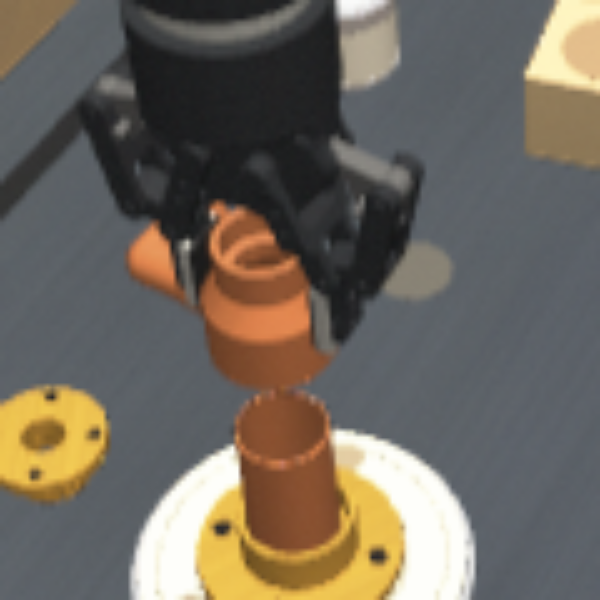

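```bash

python3 -m jog '[{"claw":-1,"slide":[0.0006,-0.0004,0.02],"roll":0},{"claw":-1,"slide":[0.0006,-0.0004,0.04],"roll":0},{"claw":-1,"slide":[0.0006,-0.0004,0.048],"roll":0},{"claw":-1,"slide":[0.0006,-0.0004,0.05],"roll":0},{"claw":-1,"slide":[0.0006,-0.0004,0.05],"roll":0}]' 60
python3 -c "
from h import *
s=manip.get_state();print(s['eef_pos'],s['wrist_force'])
im=capture('side');cv2.imwrite('pics/b2.png',cv2.resize(im[160:260,220:320],(600,600)))"
```

```text
time_s: 26.9
eef_pos: [0.5005, 0.1981, 0.1614]
orientation: [0.0, 1.0, 0.001, 0.0]
wrist_force: [-0.5, 0.6, -1.5]
finger_gap: 0.604
[0.5004839  0.19810146 0.16143628] [-0.49156144  0.64436017 -1.50950986]
```

View pics/b2.png

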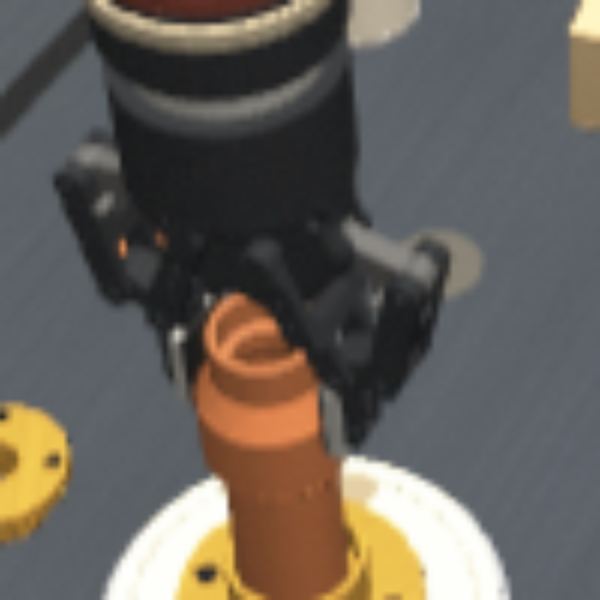

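```bash

python3 -c "
from h import *
im=capture('side');t=capture('top')
im2=cv2.resize(im,None,fx=10,fy=10,interpolation=cv2.INTER_CUBIC)
b=.1614-.0112
for z,r in[(b,.027),(b+.03,.027),(b+.06,.020),(.144,.021),(.068+.02,.021)]:
    q=np.array([proj('side',p) for p in circle([.5002,.198,z],r)]);cv2.polylines(im2,[((q+.5)*10).astype(int)],True,(255,255,0),1)
a=im2[1980:2580,2380:2980]
cv2.imwrite('pics/b3.png',a)
print(proj('top',[.5,.198,.15]))
cv2.imwrite('pics/b4.png',cv2.resize(t[160:240,200:280],(600,600),interpolation=cv2.INTER_CUBIC))"
```

```text
[231.7548226 188.0589635]
```

View pics/b3.png

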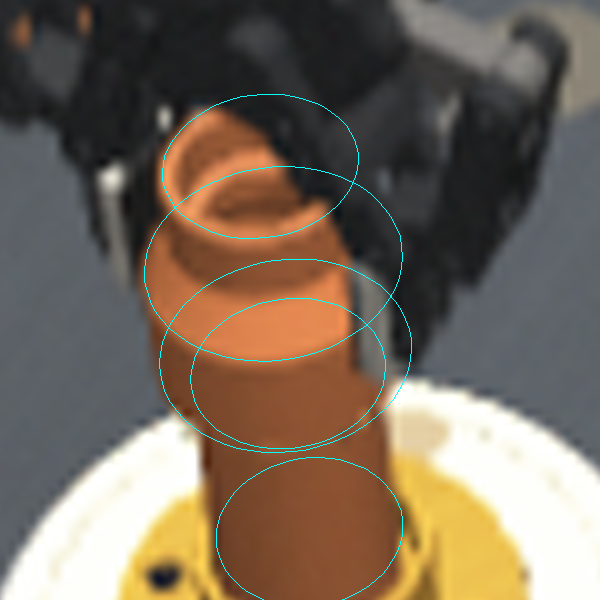

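View pics/b4.png

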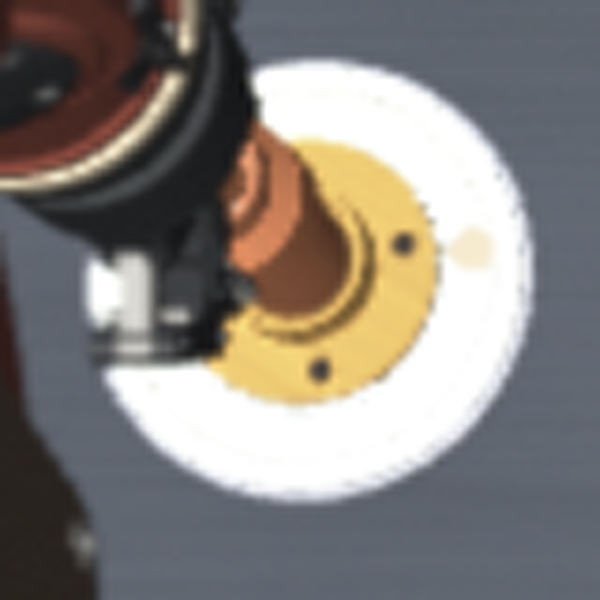

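```bash

python3 -m jog '[{"claw":-1,"slide":[-0.0003,0,0.004],"roll":0},{"claw":-1,"slide":[-0.0003,0,0.007],"roll":0},{"claw":-1,"slide":[-0.0003,0,0.009],"roll":0},{"claw":-1,"slide":[-0.0003,0,0.011],"roll":0},{"claw":-1,"slide":[-0.0003,0,0.011],"roll":0}]' 60
```

```text
time_s: 27.55
eef_pos: [0.4998, 0.1986, 0.1497]
orientation: [0.0, 1.0, 0.001, -0.0]
wrist_force: [-0.1, 0.4, -1.3]
finger_gap: 0.61
```

```bash

python3 -m jog '[{"claw":-1,"slide":[0,0,0.003],"roll":0},{"claw":-1,"slide":[0,0,0.005],"roll":0},{"claw":-1,"slide":[0,0,0.007],"roll":0},{"claw":-1,"slide":[0,0,0.008],"roll":0},{"claw":-1,"slide":[0,0,0.008],"roll":0}]' 60
python3 -m jog '[{"claw":-1,"slide":[0,0,0.001],"roll":0},{"claw":-1,"slide":[0,0,0.0015],"roll":0},{"claw":-1,"slide":[0,0,0.0015],"roll":0}]' 60
```

```text
time_s: 28.05
eef_pos: [0.4999, 0.1986, 0.1418]
orientation: [0.0, 1.0, 0.001, -0.0]
wrist_force: [-0.6, 0.2, -2.1]
finger_gap: 0.605
time_s: 28.35
eef_pos: [0.5003, 0.1987, 0.1416]
orientation: [-0.0, 1.0, 0.001, 0.001]
wrist_force: [-3.4, -0.5, 9.6]
finger_gap: 0.609
```

```bash

python3 -m jog '[{"claw":-1,"slide":[0,0,-0.0012],"roll":0},{"claw":0.3,"slide":[0,0,-0.0012],"roll":0},{"claw":0.5,"slide":[0,0,-0.0012],"roll":0},{"claw":0.7,"slide":[0,0,-0.0012],"roll":0},{"claw":0.7,"slide":[0,0,-0.0012],"roll":0},{"claw":0.7,"slide":[0,0,-0.03],"roll":0},{"claw":0.7,"slide":[0,0,-0.07],"roll":0},{"claw":0.7,"slide":[0,0,-0.1],"roll":0}]' 20
python3 -m jog '[{"claw":0.7,"slide":[-0.034,-0.03,0],"roll":0},{"claw":0.7,"slide":[-0.07,-0.06,0],"roll":0},{"claw":0.7,"slide":[-0.105,-0.09,0],"roll":0},{"claw":0.5,"slide":[-0.135,-0.118,0.02],"roll":0},{"claw":0.4,"slide":[-0.149,-0.13,0.05],"roll":0},{"claw":0.2,"slide":[-0.149,-0.13,0.09],"roll":0},{"claw":0.2,"slide":[-0.149,-0.13,0.11],"roll":0},{"claw":0.2,"slide":[-0.149,-0.13,0.11],"roll":0}]' 20
python3 -c "
from h import *
s=manip.get_state();print(s['eef_pos'],s['wrist_force'])
im=capture('side');cv2.imwrite('pics/b5.png',cv2.resize(im[180:380,190:390],(600,600)))"
```

```text
time_s: 29.15
eef_pos: [0.5002, 0.1987, 0.2424]
orientation: [-0.0, 1.0, 0.001, 0.0]
wrist_force: [1.4, 0.3, -0.1]
finger_gap: 0.848
time_s: 29.95
eef_pos: [0.3488, 0.3273, 0.1282]
orientation: [0.001, 1.0, 0.001, -0.002]
wrist_force: [-0.7, -0.3, 0.4]
finger_gap: 0.6
[0.3488285  0.3273008  0.12817114] [-0.73512778 -0.25216382  0.44547225]
```

View pics/b5.png

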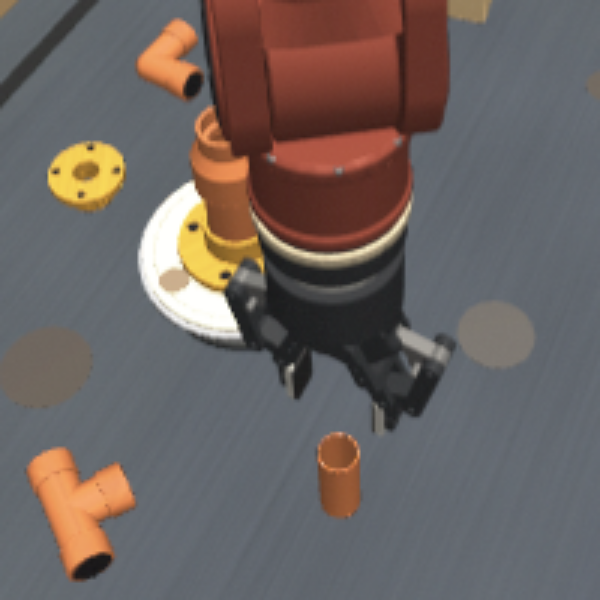

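```bash

python3 -m jog '[{"claw":0.2,"slide":[0,0,0.0],"roll":0},{"claw":0.2,"slide":[0,0,0.03],"roll":0},{"claw":0.2,"slide":[0,0,0.07],"roll":0},{"claw":0.2,"slide":[0,0,0.098],"roll":0},{"claw":0.1,"slide":[0,0,0.107],"roll":0},{"claw":0,"slide":[0,0,0.107],"roll":0},{"claw":-0.1,"slide":[0,0,0.107],"roll":0},{"claw":-0.2,"slide":[0,0,0.107],"roll":0}]' 20
python3 -m jog '[{"claw":-0.25,"slide":[0,0,0],"roll":0},{"claw":-0.35,"slide":[0,0,0],"roll":0},{"claw":-0.5,"slide":[0,0,0],"roll":0},{"claw":-0.5,"slide":[0,0,0],"roll":0},{"claw":-0.5,"slide":[0,0,0],"roll":0}]' 20
python3 -m jog '[{"claw":0,"slide":[0,0,0],"roll":0},{"claw":0,"slide":[0,0,0],"roll":0},{"claw":0.1,"slide":[0,0,0],"roll":-8.5},{"claw":0.1,"slide":[0,0,0],"roll":-17},{"claw":0.1,"slide":[0,0,0],"roll":-25.5},{"claw":0.1,"slide":[0,0,0],"roll":-34},{"claw":0.1,"slide":[0,0,0],"roll":-42.5},{"claw":0.1,"slide":[0,0,0],"roll":-51}]' 20
python3 -m jog '[{"claw":0.1,"slide":[0,0,0],"roll":-8.5},{"claw":0.1,"slide":[0,0,0],"roll":-17},{"claw":0.1,"slide":[0,0,0],"roll":-25.5},{"claw":0,"slide":[0,0,0],"roll":-34},{"claw":-0.1,"slide":[0,0,0],"roll":-39},{"claw":-0.2,"slide":[0,0,0],"roll":-39},{"claw":-0.3,"slide":[0,0,0],"roll":-39},{"claw":-0.4,"slide":[0,0,0],"roll":-39}]' 20
python3 -m jog '[{"claw":-1,"slide":[0,0,0],"roll":0},{"claw":-1,"slide":[0,0,0],"roll":0},{"claw":-1,"slide":[0,0,0],"roll":0}]' 40
python3 -c "
from h import *
s=manip.get_state();print(s['eef_pos'],s['wrist_force'])
im=capture('side');cv2.imwrite('pics/b6.png',cv2.resize(im[270:390,250:370],(600,600)))"
```

```text
time_s: 30.8
eef_pos: [0.352, 0.3292, 0.0251]
orientation: [-0.001, 1.0, 0.001, 0.001]
wrist_force: [0.6, -0.2, -1.2]
finger_gap: 0.398
time_s: 31.3
eef_pos: [0.3516, 0.3288, 0.0245]
orientation: [-0.0, 1.0, 0.001, 0.001]
wrist_force: [-1.0, -1.2, 8.5]
finger_gap: 0.325
time_s: 32.1
eef_pos: [0.3506, 0.3282, 0.0234]
orientation: [0.0, 0.901, 0.434, -0.0]
wrist_force: [0.2, 0.2, 0.1]
finger_gap: 0.552
time_s: 32.9
eef_pos: [0.3507, 0.3283, 0.0236]
orientation: [-0.0, 0.707, 0.707, -0.0]
wrist_force: [-1.0, 0.2, 1.0]
finger_gap: 0.322
time_s: 33.2
eef_pos: [0.3508, 0.3283, 0.0236]
orientation: [0.0, 0.707, 0.708, 0.0]
wrist_force: [-1.7, -0.8, 4.6]
finger_gap: 0.319
[0.35077616 0.32833422 0.02361745] [-1.66127455 -0.77069058  4.614342  ]
```

View pics/b6.png

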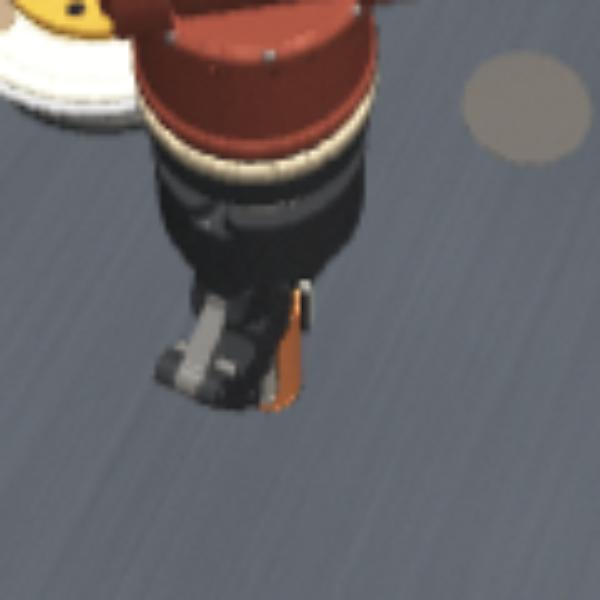

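```bash

python3 -m jog '[{"claw":-1,"slide":[0,0,-0.01],"roll":0},{"claw":-1,"slide":[0,0,-0.03],"roll":0},{"claw":-1,"slide":[0,0,-0.07],"roll":0},{"claw":-1,"slide":[0,0,-0.11],"roll":0},{"claw":-1,"slide":[0,0,-0.15],"roll":0},{"claw":-1,"slide":[0,0,-0.19],"roll":0},{"claw":-1,"slide":[0,0,-0.225],"roll":0},{"claw":-1,"slide":[0,0,-0.236],"roll":0}]' 40
python3 -m jog '[{"claw":-1,"slide":[-0.016,0.018,0],"roll":0},{"claw":-1,"slide":[-0.04,0.046,0],"roll":0},{"claw":-1,"slide":[-0.069,0.079,0],"roll":0},{"claw":-1,"slide":[-0.098,0.112,0],"roll":0},{"claw":-1,"slide":[-0.12,0.138,0],"roll":0},{"claw":-1,"slide":[-0.1297,0.1494,0],"roll":0},{"claw":-1,"slide":[-0.1297,0.1494,0],"roll":0},{"claw":-1,"slide":[-0.1297,0.1494,0],"roll":0}]' 40
python3 -c "
from h import *
s=manip.get_state();print(s['eef_pos'],s['wrist_force'])
im=capture('side');cv2.imwrite('pics/b7.png',cv2.resize(im[130:250,200:320],(600,600)))"
```

```text
time_s: 34.05
eef_pos: [0.3519, 0.3291, 0.2636]
orientation: [0.001, 0.706, 0.708, 0.003]
wrist_force: [0.4, -0.1, -1.4]
finger_gap: 0.32
time_s: 34.85
eef_pos: [0.4995, 0.1993, 0.2591]
orientation: [-0.001, 0.706, 0.708, -0.0]
wrist_force: [0.5, 1.0, -1.4]
finger_gap: 0.317
[0.49954636 0.19927211 0.25913789] [ 0.53879789  0.97006294 -1.376057  ]
```

View pics/b7.png

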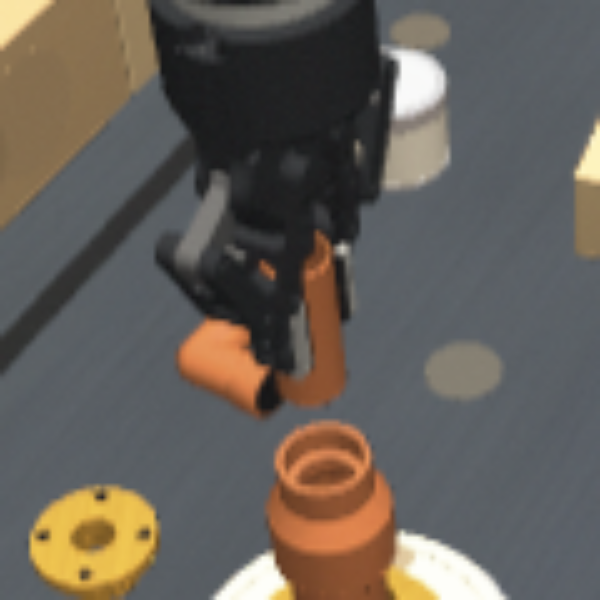

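```bash

python3 -m jog '[{"claw":-1,"slide":[-0.0006,0.0006,0.015],"roll":0},{"claw":-1,"slide":[-0.0006,0.0006,0.03],"roll":0},{"claw":-1,"slide":[-0.0006,0.0006,0.036],"roll":0},{"claw":-1,"slide":[-0.0006,0.0006,0.039],"roll":0},{"claw":-1,"slide":[-0.0006,0.0006,0.039],"roll":0},{"claw":-1,"slide":[-0.0006,0.0006,0.039],"roll":0}]' 40
python3 -c "
from h import *
s=manip.get_state();print(s['eef_pos'],s['wrist_force'])
im=capture('side')
im2=cv2.resize(im,None,fx=10,fy=10,interpolation=cv2.INTER_CUBIC)
b=s['eef_pos'][2]-.0236
for z,r in[(b,.014),(.19,.020),(.19,.0165),(.13,.027)]:
    q=np.array([proj('side',p) for p in circle([.5002,.1987,z],r)]);cv2.polylines(im2,[((q+.5)*10).astype(int)],True,(255,255,0),1)
u,v=(proj('side',[.5,.198,.19])*10).astype(int)
cv2.imwrite('pics/b8.png',im2[v-300:v+300,u-300:u+300])"
```

```text
time_s: 35.5
eef_pos: [0.5012, 0.1987, 0.2212]
orientation: [0.0, 0.706, 0.708, 0.0]
wrist_force: [0.4, -0.3, 0.0]
finger_gap: 0.321
[0.50116848 0.19866601 0.22115243] [ 0.37423123 -0.3156427   0.00124577]
```

View pics/b8.png

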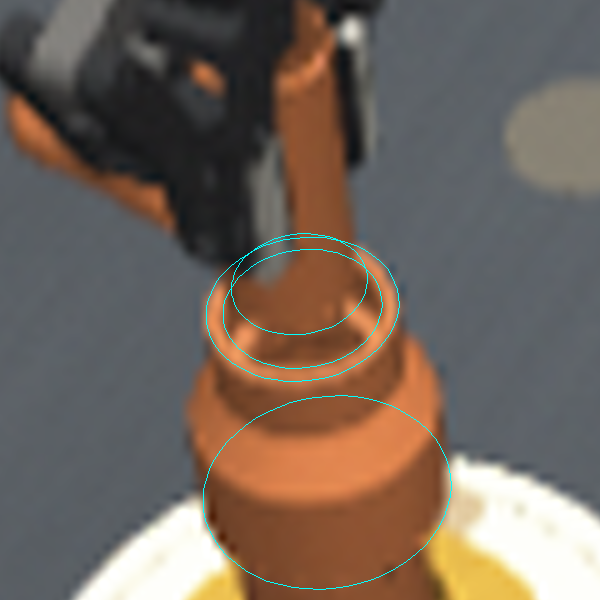

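```bash

python3 -m jog '[{"claw":-1,"slide":[0,-0.0006,0.003],"roll":0},{"claw":-1,"slide":[0,-0.0006,0.006],"roll":0},{"claw":-1,"slide":[0,-0.0006,0.009],"roll":0},{"claw":-1,"slide":[0,-0.0006,0.012],"roll":0},{"claw":-1,"slide":[0,-0.0006,0.012],"roll":0}]' 40
```

```text
time_s: 36.05
eef_pos: [0.5001, 0.1982, 0.2079]
orientation: [-0.0, 0.706, 0.708, -0.0]
wrist_force: [-0.6, -0.5, -1.0]
finger_gap: 0.316
```

Engaged (bottom about 6 mm into the socket, no contact force). Continue.

```bash

python3 -m jog '[{"claw":-1,"slide":[0,0,0.003],"roll":0},{"claw":-1,"slide":[0,0,0.005],"roll":0},{"claw":-1,"slide":[0,0,0.007],"roll":0},{"claw":-1,"slide":[0,0,0.008],"roll":0},{"claw":-1,"slide":[0,0,0.008],"roll":0}]' 40
python3 -m jog '[{"claw":-1,"slide":[0,0,0.001],"roll":0},{"claw":-1,"slide":[0,0,0.0015],"roll":0},{"claw":-1,"slide":[0,0,0.0015],"roll":0}]' 40
```

```text
time_s: 36.55
eef_pos: [0.5003, 0.1983, 0.2004]
orientation: [-0.0, 0.706, 0.708, -0.0]
wrist_force: [-0.6, 0.3, -0.3]
finger_gap: 0.317
time_s: 36.85
eef_pos: [0.5007, 0.1984, 0.1996]
orientation: [0.0, 0.706, 0.708, 0.0]
wrist_force: [-0.7, -0.8, 5.4]
finger_gap: 0.318
```

```bash

python3 -m jog '[{"claw":-1,"slide":[0,0,-0.001],"roll":0},{"claw":-0.2,"slide":[0,0,-0.001],"roll":0},{"claw":0.1,"slide":[0,0,-0.001],"roll":0},{"claw":0.5,"slide":[0,0,-0.001],"roll":0},{"claw":0.5,"slide":[0,0,-0.01],"roll":0},{"claw":0.6,"slide":[0,0,-0.04],"roll":0},{"claw":0.8,"slide":[0,0,-0.08],"roll":0},{"claw":1,"slide":[0,0,-0.12],"roll":0}]' 20
python3 -m jog '[{"claw":1,"slide":[-0.006,0.04,0],"roll":0},{"claw":1,"slide":[-0.012,0.08,0],"roll":0},{"claw":1,"slide":[-0.018,0.12,0.01],"roll":0},{"claw":1,"slide":[-0.0235,0.15,0.05],"roll":0},{"claw":1,"slide":[-0.0235,0.1605,0.09],"roll":0},{"claw":1,"slide":[-0.0235,0.1605,0.13],"roll":0},{"claw":1,"slide":[-0.0235,0.1605,0.17],"roll":0},{"claw":1,"slide":[-0.0235,0.1605,0.2],"roll":0}]' 20
python3 -m jog '[{"claw":1,"slide":[0,0,0],"roll":0},{"claw":1,"slide":[0,0,0],"roll":0}]' 20
python3 -c "
from h import *
s=manip.get_state();print(s['eef_pos'],s['wrist_force'])
im=capture('side');cv2.imwrite('pics/c1.png',cv2.resize(im[140:300,150:310],(600,600)))"
```

```text
time_s: 37.65
eef_pos: [0.5, 0.1982, 0.3209]
orientation: [-0.0, 0.706, 0.708, -0.0]
wrist_force: [0.4, 0.9, 0.6]
finger_gap: 0.996
time_s: 38.45
eef_pos: [0.6601, 0.175, 0.1167]
orientation: [-0.001, 0.706, 0.708, -0.001]
wrist_force: [-1.1, 0.2, 0.6]
finger_gap: 0.997
time_s: 38.65
eef_pos: [0.6613, 0.1752, 0.1201]
orientation: [0.0, 0.706, 0.708, 0.0]
wrist_force: [0.6, -0.4, -0.2]
finger_gap: 0.997
[0.66125245 0.17521467 0.12006139] [ 0.59444832 -0.36528964 -0.1547491 ]
```

View pics/c1.png

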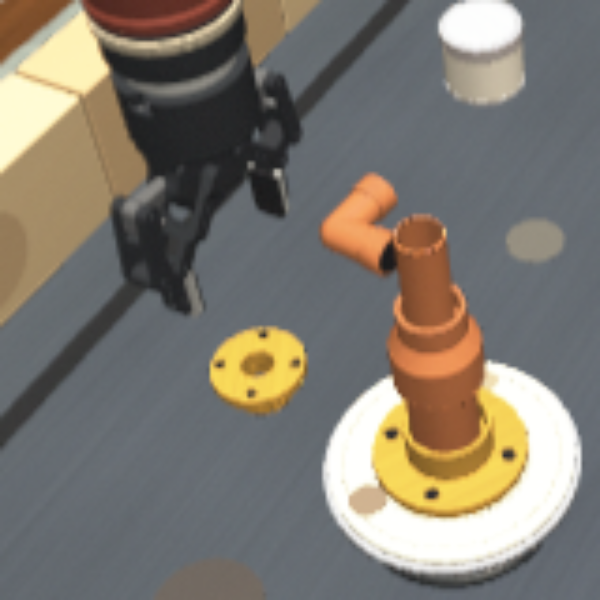

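```bash

python3 -m jog '[{"claw":1,"slide":[0,0,0.035],"roll":0},{"claw":1,"slide":[0,0,0.075],"roll":0},{"claw":1,"slide":[0,0,0.1],"roll":0},{"claw":1,"slide":[0,0,0.11],"roll":0},{"claw":1,"slide":[0,0,0.114],"roll":0},{"claw":0.9,"slide":[0,0,0.114],"roll":0},{"claw":0.8,"slide":[0,0,0.114],"roll":0},{"claw":0.7,"slide":[0,0,0.114],"roll":0}]' 20
python3 -m jog '[{"claw":0.6,"slide":[0,0,0],"roll":0},{"claw":0.5,"slide":[0,0,0],"roll":0},{"claw":0.3,"slide":[0,0,0],"roll":0},{"claw":0.1,"slide":[0,0,0],"roll":0},{"claw":0.1,"slide":[0,0,0],"roll":0}]' 20
python3 -c "
from h import *
s=manip.get_state();print(s['eef_pos'],s['wrist_force'])
im=capture('side');cv2.imwrite('pics/c2.png',cv2.resize(im[190:270,180:260],(600,600)))"
```

```text
time_s: 39.5
eef_pos: [0.6621, 0.1754, 0.0066]
orientation: [0.001, 0.706, 0.708, 0.001]
wrist_force: [0.4, -0.1, 0.5]
finger_gap: 0.846
time_s: 40.0
eef_pos: [0.6613, 0.1754, 0.0058]
orientation: [0.0, 0.706, 0.708, 0.0]
wrist_force: [-1.7, 0.4, 5.8]
finger_gap: 0.737
[0.66130415 0.17536671 0.00576749] [-1.65913062  0.38150527  5.83000572]
```

View pics/c2.png

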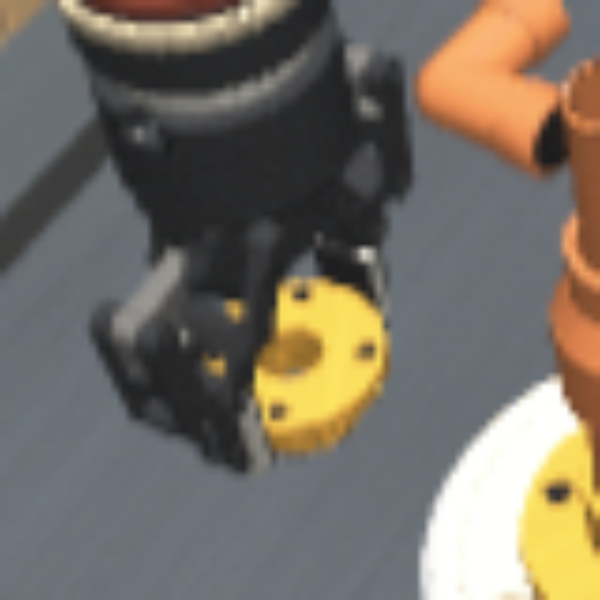

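```bash

python3 -m jog '[{"claw":0.8,"slide":[0,0,0],"roll":0},{"claw":0.8,"slide":[0,0,0],"roll":0},{"claw":0.8,"slide":[0,0,0],"roll":8.5},{"claw":0.8,"slide":[0,0,0],"roll":17},{"claw":0.8,"slide":[0,0,0],"roll":25.5},{"claw":0.8,"slide":[0,0,0],"roll":34},{"claw":0.8,"slide":[0,0,0],"roll":42.5},{"claw":0.8,"slide":[0,0,0],"roll":51}]' 20
python3 -m jog '[{"claw":0.8,"slide":[0,0,0],"roll":8.5},{"claw":0.8,"slide":[0,0,0],"roll":17},{"claw":0.8,"slide":[0,0,0],"roll":25.5},{"claw":0.8,"slide":[0,0,0],"roll":34},{"claw":0.8,"slide":[0,0,0],"roll":39},{"claw":0.7,"slide":[0,0,0],"roll":39},{"claw":0.6,"slide":[0,0,0],"roll":39},{"claw":0.5,"slide":[0,0,0],"roll":39}]' 20
python3 -m jog '[{"claw":0.3,"slide":[0,0,0],"roll":0},{"claw":0,"slide":[0,0,0],"roll":0},{"claw":-1,"slide":[0,0,0],"roll":0},{"claw":-1,"slide":[0,0,0],"roll":0}]' 20
python3 -m jog '[{"claw":-1,"slide":[0,0,0],"roll":0},{"claw":-1,"slide":[0,0,0],"roll":0},{"claw":-1,"slide":[0,0,0],"roll":0}]' 60
python3 -m jog '[{"claw":-1,"slide":[0,0,-0.01],"roll":0},{"claw":-1,"slide":[0,0,-0.03],"roll":0},{"claw":-1,"slide":[0,0,-0.06],"roll":0},{"claw":-1,"slide":[0,0,-0.08],"roll":0},{"claw":-1,"slide":[0,0,-0.08],"roll":0}]' 60
python3 -c "
from h import *
s=manip.get_state();print(s['eef_pos'],s['wrist_force'])
im=capture('side');cv2.imwrite('pics/c3.png',cv2.resize(im[160:260,165:265],(600,600)))"
```

```text
time_s: 40.85
eef_pos: [0.6608, 0.1751, 0.0048]
orientation: [-0.0, 0.943, 0.332, -0.0]
wrist_force: [0.4, 0.3, 0.4]
finger_gap: 0.897
time_s: 41.65
eef_pos: [0.6616, 0.1752, 0.0052]
orientation: [-0.0, 1.0, 0.002, 0.001]
wrist_force: [1.9, -0.3, 1.0]
finger_gap: 0.749
time_s: 42.05
eef_pos: [0.6616, 0.1752, 0.0055]
orientation: [-0.0, 1.0, 0.001, 0.001]
wrist_force: [3.2, -0.5, 5.5]
finger_gap: 0.738
time_s: 42.35
eef_pos: [0.6617, 0.1752, 0.0059]
orientation: [-0.0, 1.0, 0.001, 0.001]
wrist_force: [0.6, -0.4, 8.3]
finger_gap: 0.727
time_s: 42.85
eef_pos: [0.662, 0.1755, 0.0876]
orientation: [-0.0, 1.0, 0.001, 0.002]
wrist_force: [1.2, 0.6, -3.0]
finger_gap: 0.722
[0.66201408 0.17549755 0.087635  ] [ 1.23965937  0.57665533 -3.00342842]
```

View pics/c3.png

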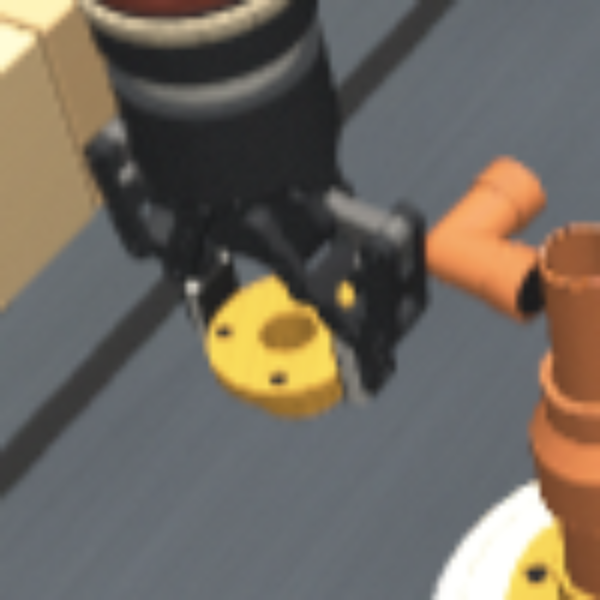

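```bash

python3 -m jog '[{"claw":-1,"slide":[0,0,-0.02],"roll":0},{"claw":-1,"slide":[0,0,-0.055],"roll":0},{"claw":-1,"slide":[0,0,-0.09],"roll":0},{"claw":-1,"slide":[0,0,-0.125],"roll":0},{"claw":-1,"slide":[0,0,-0.16],"roll":0},{"claw":-1,"slide":[0,0,-0.19],"roll":0},{"claw":-1,"slide":[0,0,-0.212],"roll":0},{"claw":-1,"slide":[0,0,-0.212],"roll":0}]' 60
python3 -m jog '[{"claw":-1,"slide":[-0.02,-0.003,0],"roll":0},{"claw":-1,"slide":[-0.055,-0.008,0],"roll":0},{"claw":-1,"slide":[-0.095,-0.013,0],"roll":0},{"claw":-1,"slide":[-0.13,-0.018,0],"roll":0},{"claw":-1,"slide":[-0.152,-0.022,0],"roll":0},{"claw":-1,"slide":[-0.1613,-0.0232,0],"roll":0},{"claw":-1,"slide":[-0.1613,-0.0232,0],"roll":0},{"claw":-1,"slide":[-0.1613,-0.0232,0],"roll":0}]' 60
python3 -c "
from h import *
s=manip.get_state();print(s['eef_pos'],s['wrist_force'])"
```

```text
time_s: 43.7
eef_pos: [0.6616, 0.1754, 0.2981]
orientation: [-0.0, 1.0, 0.001, 0.001]
wrist_force: [0.6, -0.0, -2.5]
finger_gap: 0.725
time_s: 44.5
eef_pos: [0.5002, 0.1979, 0.296]
orientation: [0.0, 1.0, 0.001, -0.0]
wrist_force: [0.1, 0.3, -3.4]
finger_gap: 0.725
[0.50022361 0.19785202 0.29602287] [ 0.11673431  0.28844818 -3.44647977]
```

Down to TCP 0.256 (hub bottom ~4.5 mm above the pipe), then look.

```bash

python3 -m jog '[{"claw":-1,"slide":[0,-0.0004,0.015],"roll":0},{"claw":-1,"slide":[0,-0.0004,0.03],"roll":0},{"claw":-1,"slide":[0,-0.0004,0.036],"roll":0},{"claw":-1,"slide":[0,-0.0004,0.039],"roll":0},{"claw":-1,"slide":[0,-0.0004,0.039],"roll":0},{"claw":-1,"slide":[0,-0.0004,0.039],"roll":0}]' 60
python3 -c "
from h import *
s=manip.get_state();print(s['eef_pos'],s['wrist_force'])
im=capture('side')
im2=cv2.resize(im,None,fx=8,fy=8,interpolation=cv2.INTER_CUBIC)
b=s['eef_pos'][2]-.0055
for z,r in[(b,.020),(b+.02,.032),(b+.03,.032),(.246,.014),(.19,.020)]:
    q=np.array([proj('side',p) for p in circle([.5003,.1984,z],r)]);cv2.polylines(im2,[((q+.5)*8).astype(int)],True,(255,255,0),1)
u,v=(proj('side',[.5,.198,.23])*8).astype(int)
cv2.imwrite('pics/c4.png',im2[v-300:v+300,u-300:u+300])"
```

```text
time_s: 45.1
eef_pos: [0.5001, 0.1984, 0.2584]
orientation: [-0.0, 1.0, 0.001, 0.0]
wrist_force: [0.3, 0.2, -2.2]
finger_gap: 0.719
[0.50014222 0.19843353 0.25842414] [ 0.29040542  0.24390041 -2.17175607]
```

View pics/c4.png

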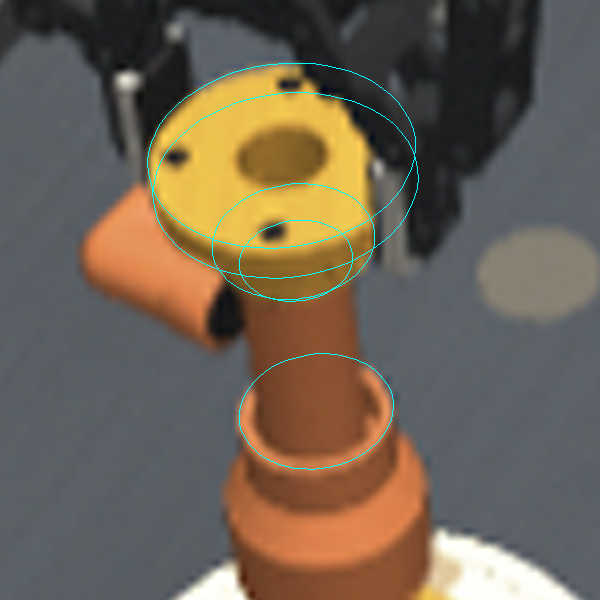

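```bash

python3 -m jog '[{"claw":-1,"slide":[0,0,0.003],"roll":0},{"claw":-1,"slide":[0,0,0.006],"roll":0},{"claw":-1,"slide":[0,0,0.009],"roll":0},{"claw":-1,"slide":[0,0,0.011],"roll":0},{"claw":-1,"slide":[0,0,0.011],"roll":0}]' 60
```

```text
time_s: 45.65
eef_pos: [0.4994, 0.1984, 0.2467]
orientation: [0.0, 1.0, 0.001, -0.0]
wrist_force: [-0.5, 0.4, -2.8]
finger_gap: 0.724
```

Engaged without contact; finish.

```bash

python3 -m jog '[{"claw":-1,"slide":[0.0006,0,0.003],"roll":0},{"claw":-1,"slide":[0.0006,0,0.005],"roll":0},{"claw":-1,"slide":[0.0006,0,0.007],"roll":0},{"claw":-1,"slide":[0.0006,0,0.0085],"roll":0},{"claw":-1,"slide":[0.0006,0,0.0085],"roll":0}]' 60
python3 -m jog '[{"claw":-1,"slide":[0,0,0.001],"roll":0},{"claw":-1,"slide":[0,0,0.0015],"roll":0},{"claw":-1,"slide":[0,0,0.0015],"roll":0}]' 60
```

```text
time_s: 46.15
eef_pos: [0.5001, 0.1984, 0.2383]
orientation: [0.0, 1.0, 0.001, -0.0]
wrist_force: [0.7, 0.3, -2.8]
finger_gap: 0.723
time_s: 46.45
eef_pos: [0.5007, 0.1986, 0.2379]
orientation: [-0.0, 1.0, 0.001, 0.001]
wrist_force: [-0.7, 1.0, 5.1]
finger_gap: 0.722
```

Seated (force jump at the expected 0.2377). Release gently and rise.

```bash

python3 -m jog '[{"claw":-1,"slide":[0,0,-0.0006],"roll":0},{"claw":0.5,"slide":[0,0,-0.0006],"roll":0},{"claw":0.6,"slide":[0,0,-0.0006],"roll":0},{"claw":0.8,"slide":[0,0,-0.0006],"roll":0},{"claw":1,"slide":[0,0,-0.0006],"roll":0},{"claw":1,"slide":[0,0,-0.0006],"roll":0},{"claw":1,"slide":[0,0,-0.01],"roll":0},{"claw":1,"slide":[0,0,-0.03],"roll":0}]' 20
python3 -m jog '[{"claw":1,"slide":[0,0,-0.04],"roll":0},{"claw":1,"slide":[0,0,-0.08],"roll":0},{"claw":1,"slide":[-0.04,0.03,-0.08],"roll":0},{"claw":1,"slide":[-0.08,0.06,-0.08],"roll":0},{"claw":1,"slide":[-0.11,0.08,-0.08],"roll":0},{"claw":1,"slide":[-0.13,0.1,-0.08],"roll":0},{"claw":1,"slide":[-0.13,0.1,-0.08],"roll":0},{"claw":1,"slide":[-0.13,0.1,-0.08],"roll":0}]' 20
python3 -c "
from h import *
s=manip.get_state();print(s['eef_pos'],s['wrist_force'])
O=[]
for c in('side','top'):
    im=capture(c);im2=cv2.resize(im,None,fx=6,fy=6,interpolation=cv2.INTER_CUBIC)
    for z,r in[(.232,.020),(.262,.032),(.19,.020),(.13,.027),(.084,.027),(.06,.048),(.05,.076)]:
        q=np.array([proj(c,p) for p in circle([.5003,.1984,z],r)]);cv2.polylines(im2,[((q+.5)*6).astype(int)],True,(255,255,0),1)
    u,v=(proj(c,[.5,.198,.14])*6).astype(int);O.append(im2[v-280:v+280,u-195:u+195])
cv2.imwrite('pics/c5.png',np.hstack(O))"
```

```text
time_s: 47.25
eef_pos: [0.4994, 0.1982, 0.2667]
orientation: [0.0, 1.0, 0.001, -0.001]
wrist_force: [0.4, -0.5, 0.8]
finger_gap: 0.999
time_s: 48.05
eef_pos: [0.3707, 0.098, 0.3479]
orientation: [-0.0, 1.0, 0.0, 0.001]
wrist_force: [-0.2, -0.5, -0.7]
finger_gap: 0.997
[0.37073321 0.09804286 0.34794696] [-0.23966859 -0.5379126  -0.6798395 ]
```

View pics/c5.png

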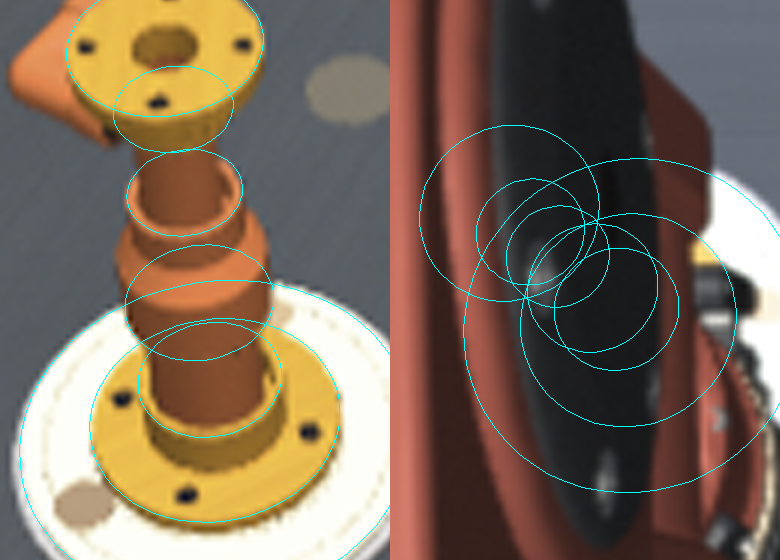

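```bash
python3 -c "
from bench import manip
print(manip.hand_in());print(manip.get_state()['time_s'])"
```

```text
the job is handed in; nothing more can be done
None
the job is handed in; nothing more can be done
```

The spool is built upright on the turntable and handed in at about 48 s of the 114 s allowed. The order was large flange, wide pipe, reducer, thin pipe, then small flange. I centred each part by squeezing it at two right-angled gripper orientations, and lowered each one until the wrist force rose.

**Seating:** for all four joints above the flange, the force rose within about 0.5 mm of the height worked out for a fully home joint. The large flange met the plate about 1 mm above its expected height.

**Final picture:** after the arm backed off, the side view matched the outlines drawn for a fully seated, upright column at about (0.500, 0.198) m. The gripper was open and clear of everything.

**Not checked:** the arm blocked the top camera for the last check, so the final position rests on the side view and the arm's own readings. TCP readings wandered by about 1 mm. I did not measure the brick, tin, tee and elbow at the end; I never touched them knowingly.

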